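# Drive the jig's locating pin home with a drift regripped in a slanted rest

## Robot

A 6-joint arm with a two-finger parallel gripper is mounted at the origin on the work surface. World frame = base frame: x ahead of the robot, y to its left, z up, the work surface at z = 0. Lengths are in mm, angles in rad, forces in N, time in s.
With the tool pointing down it reaches from about 275 to 825 mm from the base axis. Payload 5.2 kg.
Tool frame: the origin (TCP) lies between the finger pads; the fingertips stand 22 mm ahead of it and the grasp point (between the pads) lies 3 mm ahead of it; z points along the fingers, y is the direction in which the jaws open and shut (so a half turn about z gives the same grasp; the last joint's range is limited). The gripper opens to 93 mm and grips with 3 to 60 N. Pads are 15 mm wide; open, the fingers measure 128 mm over their backs; the gripper's body (75 mm by 188 mm) begins 65 mm behind the grasp point.
Start: joints at [-1.455, 0.259, 1.535, -0, 1.348, -0.203], TCP at [172.406, -522.285, 240.653] pointing down, gripper open.
Joint ranges: [-3.14, 3.14], [-0.91, 2.08], [0.19, 2.58], [-1.22, 4.36], [0.22, 2.71], [-3.12, 3.12]. Speed limits (rad/s): [2.57, 2.57, 3.14, 3.14, 3.14, 3.14].

## Interface

Orientations are given as a unit quaternion [x, y, z, w].
In Python, from cell import robot gives the robot as it stands.
- The arm moves only by the tool jog_arm, never from a script. Its argument "series" is a list of rows, each an object of numbers: "wx", "wy", "wz": the turn, a rotation vector about the tool's x, y, z in degrees; "tx", "ty", "tz": the shift along the tool's x, y, z in mm; "fingers": the opening in per cent of the stroke, from 0 (shut) to 100 (fully open). A call has exactly 5 rows; each row is the pose to reach, as a shift and turn from the pose commanded when the call began, along the tool's axes at that moment; what a row does not reach only later rows make up. A row lasts 1/12 s, in which the tool goes at most 41.7 mm and 7.16 degrees, less where a joint would pass 70% of its speed; a pose out of reach is approached as far as the arm can. A call with a gripper value outside its range is refused whole. The fingers move at their own pace and stop on an object; "grip_force" is the grip in N (left out, the last holds). Time passes only in rows, so rows that repeat a pose let the fingers close, or fill a call up. It gives the time, the measured TCP pose, the force and the opening at its end, in the units of the state.
- robot.read_state(): the state, without advancing time (a new reading comes with each control period).
- robot.camera(name): name is "scene" or "side" or "wrist"; returns a dict with "color" (420x560x3 uint8, red, green, blue), "fovy" (degrees; the focal length in pixels is half the picture's height over the tangent of half this angle, whatever the lens; pixels are square), "cx", "cy" (the principal point, pixels), "T" (4x4, takes a point from camera to world coordinates). Camera axes: x right, y up, looking along -z (the intrinsics and any distortion apply to the point x, -y, -z); pixel columns grow to the right and rows downward; lengths in mm; the calibration is good to about 2 mm. A picture is of the moment at which its call begins. There is no depth.
- robot.close_job(): hands the job in, once; it reports no verdict.
The state is a dict: "time": time; "qpos": joint angles; "dq": joint speeds; "joint_efforts": joint torques, N m; "ee_pos": TCP position; "orientation": TCP orientation; "force": force on the tool from outside, world axes, zero at the start; "ft_torque": the same for the moment, N m; "gripper_width": finger opening in mm.
Only numpy, scipy, OpenCV 4.12 (cv2) and the standard library are available. Lean on these libraries where they do the work, as an engineer would, in place of code of your own. Each camera call takes 0.05 s, during which the arm holds its last target.

## Task

The locating pin in the square jig block still stands too high in its well. Pick up the long drift from its wooden cradle, set it nose down against the foot of the slanted rest and let go, so that it can be taken again by its tail end, pointing down; then press the pin fully home with the drift's nose, stopping when the pin bottoms rather than forcing it. Put the drift back in the slanted rest, nose against the foot, and leave the round block's pin and the other things on the bench alone.

Things in the scene. Friction and masses are not known exactly. Their poses are not given: they have to be found in the camera images.
- drift: Steel drift, 180 mm, 0.15 to 0.3 kg: square body 14 x 14 mm, 110 mm long (tail side), then a round nose 12 mm in diameter, 70 mm long. Origin on its axis at mid-length; x points to the nose tip, y and z are square to the flats. Balance point 11 mm from the origin towards the tail. It starts level in the cradle, axis 30 mm above the table, z up, nose pointing away from the robot within 35 degrees.
- drift_tip (a point): centre of the drift's nose end, 90 mm from its origin along x
- drift_tail (a point): centre of the drift's tail end, 90 mm from the origin along -x
- cradle: Fixed wooden cradle, base 170 x 60 x 8 mm, origin under its centre, x along the drift. Two notched supports, each 16 mm long and 46 mm wide, cheek tops 32 mm high, at x = -65 and x = +58 mm; between them the drift is free to be taken from above.
- rest: Fixed slanted rest of bare metal, base 170 x 80 x 12 mm, origin under its centre. Holds the drift at 45 degrees, nose down, a flat of the body on the slope; the seated axis runs from rest_foot up and towards the rest's -x to rest_top. Between its trough and its saddle (48 to 120 mm from the nose tip) nothing is beside or close under the drift, so fingers have room there.
- rest_foot (a point): Centre of the drift's nose end when seated, 28 mm above the table, 55 mm from the rest's origin along its x; axes of rest. Here a trough (floor 15 mm wide, flared sides 16 mm high) takes 48 mm of the nose, closed by a foot plate 34 mm wide reaching 15 mm above the axis. Friction may keep the drift from sliding: push it down until its tip touches the plate.
- rest_top (a point): Centre of the drift's tail end when seated, 155 mm above the table; axes of rest. The saddle (floor 17 mm wide, flared sides 16 mm high, on a post 12 mm thick) holds the square body 120 to 134 mm from the nose tip; the last 46 mm at the tail stand free.
- jig: Fixed square jig block of stacked aluminium plates, 70 x 70 x 60 mm high, origin under its centre, z up, with a round upright well 20 mm in diameter in its middle
- jig_mouth (a point): centre of the well's mouth, in the jig block's top face, 60 mm above the table
- pin_head (a point): Centre of the top of the jig block's locating pin, 16 mm in diameter, on the well's axis; 35 mm above the table at joint value 0, 21 mm when home. It has about 6 N of friction and no spring: it stays where it is pushed and stops dead when home.
- pin (a joint): how far the locating pin of the jig block has been pressed down, m: starts at 0 to 0.004; 0.014 is fully home
- bush: Fixed round aluminium block, 74 mm in diameter, 60 mm high, with a like well and a like raised pin, not to be pressed; origin under its centre
- bush_pin (a joint): how far the round block's pin is pressed, m; 0 at the start, to stay so
- star_knob: black star knob, 48 mm across, 36 mm high, a bystander; origin under its centre
- stub: short steel drift, a bystander lying on the bench: 100 mm long, square body 18 mm, round nose 30 mm long; origin mid-length on its axis
- parallel: steel block 100 x 25 x 35 mm high, a bystander; origin under its centre
- thumbscrew: steel thumbscrew standing on its 24 mm head, 42 mm high, a bystander; origin under its centre
- tin: open steel tin, 80 mm in diameter, 60 mm high, a bystander; origin under its centre
- wrench: steel wrench lying flat on the bench, a bystander; origin under its middle
- oil: white plastic oil bottle, 56 mm in diameter, about 150 mm high, a bystander; origin under its centre
There are look-alikes about, which are no part of the job. What is shaped like the drift but orange or purple is not meant.

How it is judged:
By the outcome, as a careful person would: the job done as asked, in the order asked, and still so for the second after the job is handed in, with the robot touching nothing.
It also fails if it takes over 69 s, if anything falls off the work surface, if the arm or the gripper's body presses on something with over 40 N, if the wrist force passes 120 N, or if a joint passes its speed limit or range.

## Working session

There is one attempt and no reset: what is moved stays moved. The work goes in short steps, Python scripts to look and compute and a tool call to move; the robot and the scene stay as the last step left them, time stands still between calls to the robot, and variables do not carry over. Pictures are saved under pics/ and viewed, and the job is handed in when it is done.

Besides the shell and the picture viewer there is one more tool, called by a JSON object that holds its "method" and its "body". jog_arm: Moves the arm, as the interface text tells. Its arguments: {"type":"object","properties":{"series":{"type":"array"},"grip_force":{"type":"number"}},"required":["series"]}

```bash
ls; mkdir -p pics
python3 - <<'E'
from cell import robot
import cv2,json
s=robot.read_state();print(s)
for n in ("scene","side","wrist"):
    c=robot.camera(n);cv2.imwrite(f"pics/{n}0.png",c["color"][:,:,::-1])
    print(n,[k for k in c],c["fovy"],c["cx"],c["cy"],c["T"], {k:v for k,v in c.items() if k not in("color","T")})
E
```

```text
pics
{'time': 0.0, 'qpos': array([-1.45481595e+00,  2.59364844e-01,  1.53604545e+00,  1.12071192e-05,
        1.34800170e+00, -2.02782401e-01]), 'dq': array([-0.00184802,  0.00064032, -0.0017958 , -0.00011144,  0.00065472,
       -0.0003631 ]), 'joint_efforts': array([ 4.88783644e-04, -4.37305605e+01, -2.83997369e+01,  7.17725605e-02,
        4.12772829e-02, -1.43535644e-04]), 'ee_pos': array([ 172.34265014, -521.7833581 ,  239.82102172]), 'orientation': array([ 9.87325439e-01,  1.58706175e-01,  4.49268356e-05, -9.08572739e-04]), 'force': array([-0.0100786 , -0.0363086 ,  0.54953781]), 'ft_torque': array([-0.00633436, -0.01252651, -0.00595206]), 'gripper_width': 92.9124516557834}
scene ['color', 'fovy', 'cx', 'cy', 'T'] 52.16611828882241 277.94444602864786 209.25680862776557 [[ 8.68355606e-01 -3.67724968e-01  3.32771527e-01  9.61207461e+02]
 [ 4.95845203e-01  6.30470334e-01 -5.97197364e-01 -7.29258666e+02]
 [ 9.80180588e-03  6.83582845e-01  7.29807111e-01  1.05829630e+03]
 [ 0.00000000e+00  0.00000000e+00  0.00000000e+00  1.00000000e+00]] {'fovy': 52.16611828882241, 'cx': 277.9444460
[... 219 characters left out ...]
856988e-01  5.33434658e-01  8.40193271e+02]
 [ 1.64732660e-02  6.27276857e-01  7.78622101e-01  1.27739705e+03]
 [ 0.00000000e+00  0.00000000e+00  0.00000000e+00  1.00000000e+00]] {'fovy': 45.1921557125486, 'cx': 278.0919269871379, 'cy': 212.87600598596634}
wrist ['color', 'fovy', 'cx', 'cy', 'T'] 59.46850190650057 276.52426661522884 211.8666209288563 [[ 3.13822134e-01  9.22304683e-01  2.25543212e-01  2.34275463e+02]
 [-9.49481732e-01  3.04756756e-01  7.48849860e-02 -5.01652021e+02]
 [ 3.30955584e-04 -2.37649726e-01  9.71350863e-01  3.83713034e+02]
 [ 0.00000000e+00  0.00000000e+00  0.00000000e+00  1.00000000e+00]] {'fovy': 59.46850190650057, 'cx': 276.52426661522884, 'cy': 211.8666209288563}
```

View pics/scene0.png

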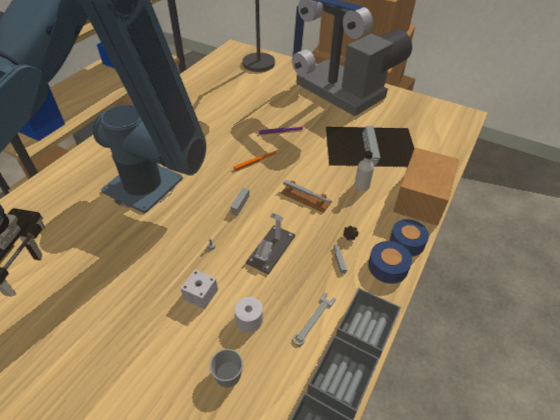

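View pics/side0.png

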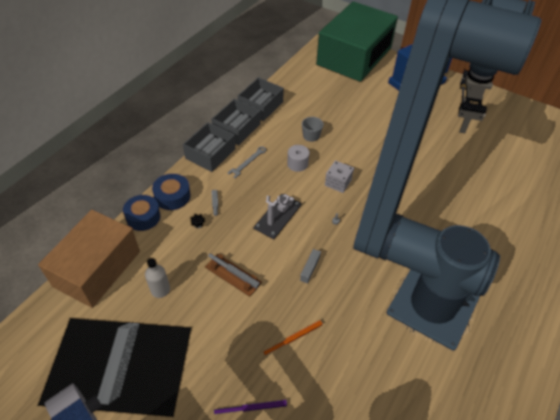

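View pics/wrist0.png

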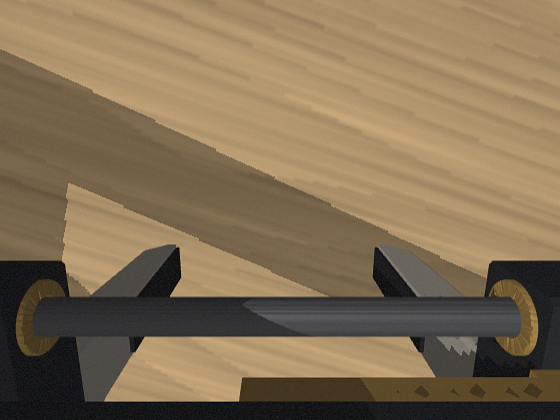

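The scene view shows the cradle with the drift near (305,193), the rest near (270,247), the jig at (199,288) and the bush at (248,313). The side view shows the same things. I'll zoom in.

```bash
cat > h.py <<'E'
import numpy as np, cv2
from scipy.spatial.transform import Rotation as R
def K(c):
    f=210/np.tan(np.radians(c["fovy"])/2); return f
def ray(c,u,v):
    f=K(c); d=np.array([(u-c["cx"])/f,-(v-c["cy"])/f,-1.]); T=np.array(c["T"])
    return T[:3,3],T[:3,:3]@d
def onz(c,u,v,z):
    o,d=ray(c,u,v); return o+d*(z-o[2])/d[2]
def proj(c,P):
    T=np.array(c["T"]);p=T[:3,:3].T@(np.atleast_2d(P)-T[:3,3]).T; f=K(c)
    return np.stack([c["cx"]+f*p[0]/-p[2], c["cy"]-f*p[1]/-p[2]],1)
def tri(obs):
    A=np.zeros((3,3));b=np.zeros(3)
    for c,u,v in obs:
        o,d=ray(c,u,v);d=d/np.linalg.norm(d);M=np.eye(3)-np.outer(d,d);A+=M;b+=M@o
    p=np.linalg.solve(A,b); return p,[np.linalg.norm(np.cross(ray(c,u,v)[1]/np.linalg.norm(ray(c,u,v)[1]),p-ray(c,u,v)[0])) for c,u,v in obs]
def crop(c,u0,v0,u1,v1,s,name,pts=None):
    im=cv2.resize(c["color"][v0:v1,u0:u1,::-1].copy(),None,fx=s,fy=s,interpolation=cv2.INTER_CUBIC)
    if pts is not None:
        for q in proj(c,pts): cv2.circle(im,(int((q[0]-u0+.5)*s),int((q[1]-v0+.5)*s)),2,(0,0,255),-1)
    cv2.imwrite(name,im)
E
python3 - <<'E'
from cell import robot
from h import *
import pickle
a=robot.camera("scene");b=robot.camera("side")
pickle.dump((a,b),open("c0.pkl","wb"))
crop(a,180,170,340,320,5,"pics/s1.png")
crop(b,195,135,365,305,4.5,"pics/d1.png")
E
```

```text
(no output)
```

View pics/s1.png

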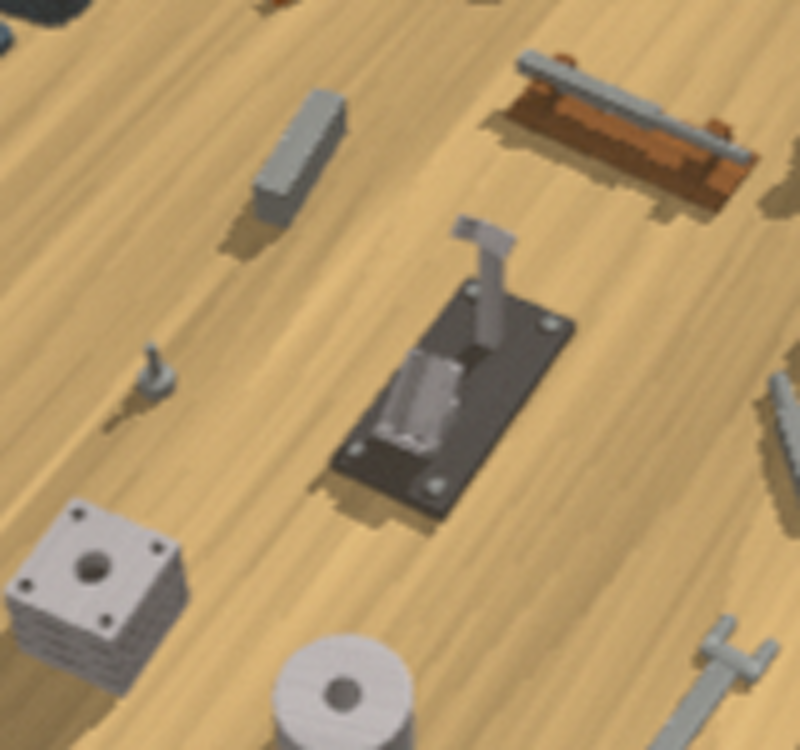

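View pics/d1.png

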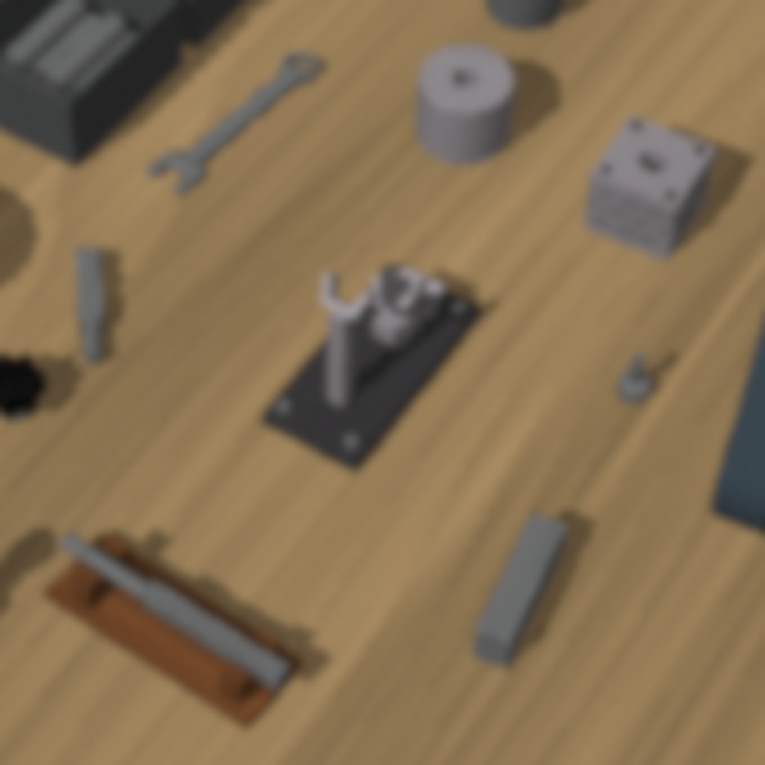

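Run:
```python
from h import *
import pickle
a,b=pickle.load(open("c0.pkl","rb"))
np.set_printoptions(precision=1,suppress=True)
S=lambda x,y:(180+x/5-.5+.1,170+y/5-.4)
D=lambda x,y:(195+x/4.5-.4,135+y/4.5-.4)
def both(n,s,d,z):
    print(n,onz(a,*S(*s),z)if s else'',onz(b,*D(*d),z)if d else'', tri([(a,*S(*s)),(b,*D(*d))]) if s and d else '')
both("tail",(524,62),(280,673),30)
both("tip",(748,156),(66,543),30)
both("jig",(93,567),(652,163),60)
both("bush",(343,693),(465,78),60)
for n,s,d in (("r1",(335,463),(482,309)),("r2",(440,515),None),("r3",(575,323),(265,416)),("r4",(470,281),(358,466))): both(n,s,d,12)
both("c1",(500,110),(248,725),8);both("c2",(716,213),(47,590),8)
for n,s in(("j1",(80,500)),("j2",(182,545)),("j3",(112,640)),("j4",(7,592))):both(n,s,None,60)
both("par",(300,145),(520,580),35);both("thumb",(153,350),(640,360),42)
```

```text
tail [447.1 236.8  30. ] [444.2 238.   30. ] (array([445.6, 237.7,  28.5]), [np.float64(0.9532337716574554), np.float64(0.9532337716575845)])
tip [621.5 232.5  30. ] [617.6 234.4  30. ] (array([619.8, 233.8,  27.8]), [np.float64(1.1807820646929958), np.float64(1.18078206469321)])
jig [ 454.5 -262.9   60. ] [ 450.5 -258.3   60. ] (array([ 452.2, -261.4,   56.3]), [np.float64(0.4326588299641212), np.float64(0.4326588299641014)])
bush [ 614.8 -260.1   60. ] [ 612.4 -257.3   60. ] (array([ 613.8, -259.2,   57.7]), [np.float64(0.31489005829610145), np.float64(0.3148900582959921)])
r1 [ 510.7 -108.9   12. ] [ 500.9 -103.6   12. ] (array([ 505.6, -106.6,    5.8]), [np.float64(2.8142766114312874), np.float64(2.814276611431374)])
r2 [ 584.2 -109.6   12. ]  
r3 [583.5  59.4  12. ] [576.5  64.3  12. ] (array([580.3,  62.1,   7.1]), [np.float64(1.758790486170999), np.float64(1.7587904861711525)])
r4 [508.3  56.4  12. ] [498.7  64.4  12. ] (array([503.3,  60.9,   4.6]), [np.float64(2.032923703009524), np.float64(2.032923703009608)])
c1 [445.4 206.4   8. ] [447.3 269.9   8. ] (array([443.6, 246.1, -25.1]), [np.float64(17.609446972472686), np.float64(17.609446972472476)])
c2 [618.3 193.9   8. ] [615.9 260.2   8. ] (array([618.8, 236.6, -28.6]), [np.float64(15.828722265897792), np.float64(15.828722265897856)])
j1 [ 421.3 -230.8   60. ]  
j2 [ 488.3 -226.8   60. ]  
j3 [ 491.1 -294.9   60. ]  
j4 [ 423.9 -299.2   60. ]  
par [359.7  85.9  35. ] [351.8  96.7  35. ] (array([354.5,  92.1,  26.9]), [np.float64(0.535033895471371), np.float64(0.5350338954714271)])
thumb [ 382.6 -111.    42. ] [ 373.1 -102.8   42. ] (array([ 376.7, -107.3,   34.6]), [np.float64(1.8104903958949268), np.float64(1.8104903958949312)])
```

```bash
cat >> h.py <<'E'
np.set_printoptions(precision=2,suppress=True)
def tool(zdir,xdir):
    z=np.array(zdir,float);z/=np.linalg.norm(z);x=np.array(xdir,float);x-=z*(x@z);x/=np.linalg.norm(x)
    return R.from_matrix(np.stack([x,np.cross(z,x),z],1))
def down(yawdeg):
    return tool([0,0,-1],[np.cos(np.radians(yawdeg)),np.sin(np.radians(yawdeg)),0])
def go(s,pos,Rt):
    R0=R.from_quat(s["orientation"]);d=R0.inv().apply(np.array(pos)-s["ee_pos"]);w=(R0.inv()*Rt).as_rotvec(degrees=True)
    print("t",d.round(1),"|",np.linalg.norm(d).round(1),"w",w.round(2),"|",np.linalg.norm(w).round(1)," rows",max(np.linalg.norm(d)/41.7,np.linalg.norm(w)/7.16).round(1))
E
python3 - <<'E'
from cell import robot
from h import *
go(robot.read_state(),[480,-240,340],down(90))
E
```

```text
t [ 380.5 -171.5  -99.5] | 429.1 w [ -0.04  -0.04 -71.73] | 71.7  rows 10.3
```

{"method": "jog_arm", "body": {"series": [{"tx": 38,"ty": -17,"tz": -10,"wz": -7,"fingers": 50},{"tx": 76,"ty": -34,"tz": -20,"wz": -14,"fingers": 50},{"tx": 114,"ty": -51,"tz": -30,"wz": -21,"fingers": 50},{"tx": 152,"ty": -68,"tz": -40,"wz": -28,"fingers": 50},{"tx": 190,"ty": -85,"tz": -50,"wz": -35,"fingers": 50}], "grip_force": 50}}

```text
validation failed for argument at $.se...
```

Run:
```python
from cell import robot
from h import *
s=robot.read_state();print(s["time"],s["qpos"],s["gripper_width"])
go(s,[480,-240,340],down(90))
```

```text
0.25 [-1.45  0.26  1.54  0.    1.35 -0.2 ] 92.93324012379492
t [ 380.5 -171.5  -99.5] | 429.1 w [ -0.04  -0.04 -71.73] | 71.7  rows 10.3
```

{"method": "jog_arm", "body": {"series": [{"wx": 0,"wy": 0,"wz": -7,"tx": 38,"ty": -17,"tz": -10,"fingers": 50},{"wx": 0,"wy": 0,"wz": -14,"tx": 76,"ty": -34,"tz": -20,"fingers": 50},{"wx": 0,"wy": 0,"wz": -21,"tx": 114,"ty": -51,"tz": -30,"fingers": 50},{"wx": 0,"wy": 0,"wz": -28,"tx": 152,"ty": -68,"tz": -40,"fingers": 50},{"wx": 0,"wy": 0,"wz": -35,"tx": 190,"ty": -85,"tz": -50,"fingers": 50}], "grip_force": 50}}

```text
time: 0.67
ee_pos: [323.0, -384.3, 289.7]
orientation: [0.893, 0.451, 0.0, -0.0]
force: [0.4, 0.9, -0.2]
gripper_width: 63.9
```

Run:
```python
from cell import robot
from h import *
s=robot.read_state();print(s["time"],s["qpos"],s["gripper_width"])
go(s,[480,-240,340],down(90))
```

```text
0.6667 [-1.09  0.14  1.56  0.    1.44 -0.46] 63.8734204494074
t [209.4  40.6 -50.3] | 219.1 w [ -0.    -0.01 -36.43] | 36.4  rows 5.3
```

{"method": "jog_arm", "body": {"series": [{"wx": 0,"wy": 0,"wz": -7,"tx": 40,"ty": 8,"tz": -10,"fingers": 40},{"wx": 0,"wy": 0,"wz": -14,"tx": 80,"ty": 16,"tz": -20,"fingers": 40},{"wx": 0,"wy": 0,"wz": -21,"tx": 120,"ty": 24,"tz": -30,"fingers": 40},{"wx": 0,"wy": 0,"wz": -28,"tx": 160,"ty": 32,"tz": -40,"fingers": 40},{"wx": 0,"wy": 0,"wz": -35,"tx": 200,"ty": 40,"tz": -50,"fingers": 40}]}}

```text
time: 1.08
ee_pos: [473.7, -248.7, 339.5]
orientation: [0.716, 0.698, -0.0, 0.0]
force: [1.1, -0.5, 0.6]
gripper_width: 37.9
```

```bash
cat >> h.py <<'E'
def snap(name,tag):
    from cell import robot
    import pickle
    c=robot.camera(name); pickle.dump(c,open(tag+".pkl","wb")); cv2.imwrite(f"pics/{tag}.png",cv2.resize(c["color"][:,:,::-1],None,fx=1.4,fy=1.4,interpolation=cv2.INTER_CUBIC)); return c
E
python3 - <<'E'
from cell import robot
from h import *
snap("wrist","w1")
s=robot.read_state();print(s["time"],s["dq"],s["ee_pos"])
E
```

```text
1.1333 [-0.09 -0.03  0.07 -0.03 -0.03  0.1 ] [ 478.83 -243.86  341.53]
```

View pics/w1.png

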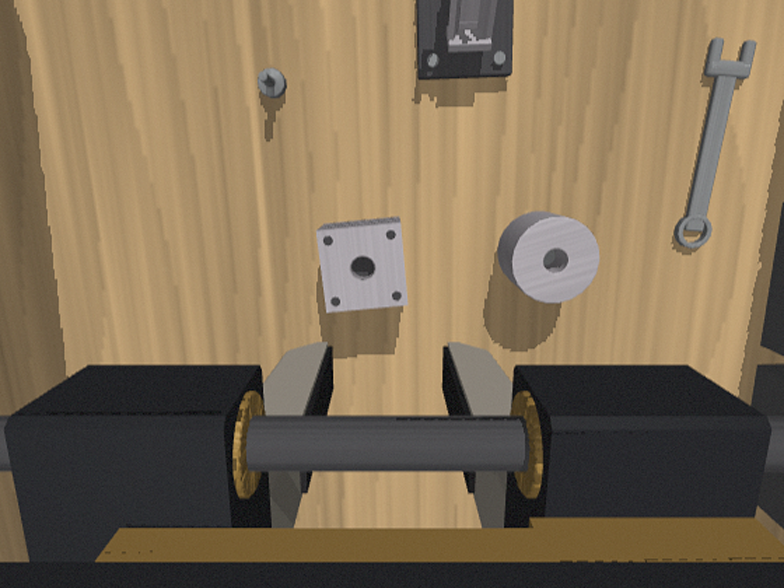

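The wrist view shows the jig top at about (363,267), the bush at (555,262) and the foot end of the rest at (465,50) in the enlarged picture. The arm was still settling, so I'll repeat it.

Run:
```python
from cell import robot
from h import *
c=snap("wrist","w2")
s=robot.read_state();print(s["time"],s["ee_pos"],s["dq"])
crop(c,215,140,305,235,6,"pics/w2j.png")
crop(c,285,0,385,80,7,"pics/w2r.png")
go(s,[545,-70,340],down(90))
```

```text
1.1833 [ 476.48 -246.47  340.56] [-0.08 -0.    0.05 -0.06 -0.02  0.05]
t [177.8  65.    0.8] | 189.3 w [ 0.23  0.01 -1.14] | 1.2  rows 4.5
```

View pics/w2j.png

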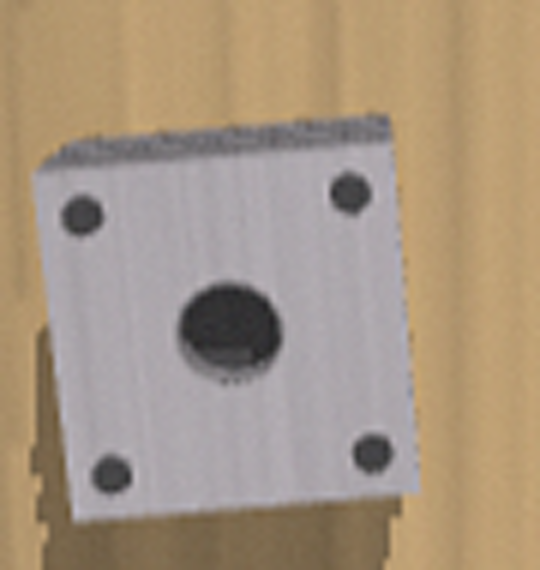

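View pics/w2r.png

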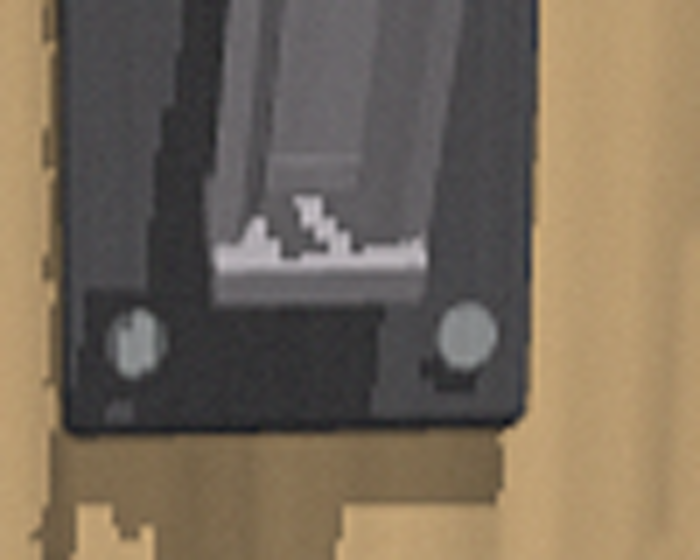

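Run:
```python
from h import *
import pickle
c=pickle.load(open("w2.pkl","rb"))
f=lambda x,y:(215+x/6-.42,140+y/6-.42)
P=[onz(c,*f(*q),60) for q in((36,172),(392,142),(418,492),(77,522),(231,332))]
for p in P:print(p)
P=np.array(P);print("mean corners",P[:4].mean(0),"edges",[np.linalg.norm(P[i]-P[(i+1)%4]) for i in range(4)])
g=lambda x,y:(285+x/7-.43,0+y/7-.43)
for q,z in(((65,428),12),((524,420),12),((135,342),12),((467,336),12)):print(q,onz(c,*g(*q),z))
print(c["T"])
```

```text
[ 416.25 -230.27   60.  ]
[ 484.91 -225.34   60.  ]
[ 489.48 -295.18   60.  ]
[ 421.12 -300.49   60.  ]
[ 452.98 -262.14   60.  ]
mean corners [ 452.94 -262.82   60.  ] edges [np.float64(68.84113056140629), np.float64(69.9876346970781), np.float64(68.56328797444928), np.float64(70.38494869868323)]
(65, 428) [ 503.59 -107.62   12.  ]
(524, 420) [ 582.66 -107.13   12.  ]
(135, 342) [515.55 -94.    12.  ]
(467, 336) [572.33 -93.6   12.  ]
[[   1.      0.01   -0.    478.16]
 [  -0.01    0.97    0.24 -178.62]
 [   0.01   -0.24    0.97  485.41]
 [   0.      0.      0.      1.  ]]
```

{"method": "jog_arm", "body": {"series": [{"wx": 0,"wy": 0,"wz": 0,"tx": 36,"ty": 13,"tz": 0,"fingers": 40},{"wx": 0,"wy": 0,"wz": 0,"tx": 72,"ty": 26,"tz": 0,"fingers": 40},{"wx": 0,"wy": 0,"wz": -1,"tx": 108,"ty": 39,"tz": 0,"fingers": 40},{"wx": 0,"wy": 0,"wz": -1,"tx": 144,"ty": 52,"tz": 0,"fingers": 40},{"wx": 0,"wy": 0,"wz": -1,"tx": 178,"ty": 65,"tz": 0,"fingers": 40}]}}

```text
time: 1.6
ee_pos: [542.8, -73.4, 338.7]
orientation: [0.712, 0.702, -0.0, -0.0]
force: [1.4, -0.9, 0.3]
gripper_width: 37.1
```

{"method": "jog_arm", "body": {"series": [{"wx": 0,"wy": 0,"wz": 0,"tx": 0,"ty": 0,"tz": 0,"fingers": 40},{"wx": 0,"wy": 0,"wz": 0,"tx": 0,"ty": 0,"tz": 0,"fingers": 40},{"wx": 0,"wy": 0,"wz": 0,"tx": 0,"ty": 0,"tz": 0,"fingers": 40},{"wx": 0,"wy": 0,"wz": 0,"tx": 0,"ty": 0,"tz": 0,"fingers": 40},{"wx": 0,"wy": 0,"wz": 0,"tx": 0,"ty": 0,"tz": 0,"fingers": 40}]}}

```text
time: 2.02
ee_pos: [542.5, -76.1, 338.8]
orientation: [0.713, 0.702, -0.0, -0.0]
force: [-0.2, -0.1, 0.6]
gripper_width: 37.1
```

Run:
```python
from cell import robot
from h import *
c=snap("wrist","w3")
s=robot.read_state();print(s["time"],s["ee_pos"],s["dq"],c["T"])
crop(c,210,40,350,240,4,"pics/w3r.png")
```

```text
2.0667 [542.52 -76.   338.88] [ 0. -0. -0.  0. -0.  0.] [[  1.     0.01   0.   543.05]
 [ -0.01   0.97   0.24 -10.58]
 [  0.    -0.24   0.97 482.57]
 [  0.     0.     0.     1.  ]]
```

View pics/w3.png

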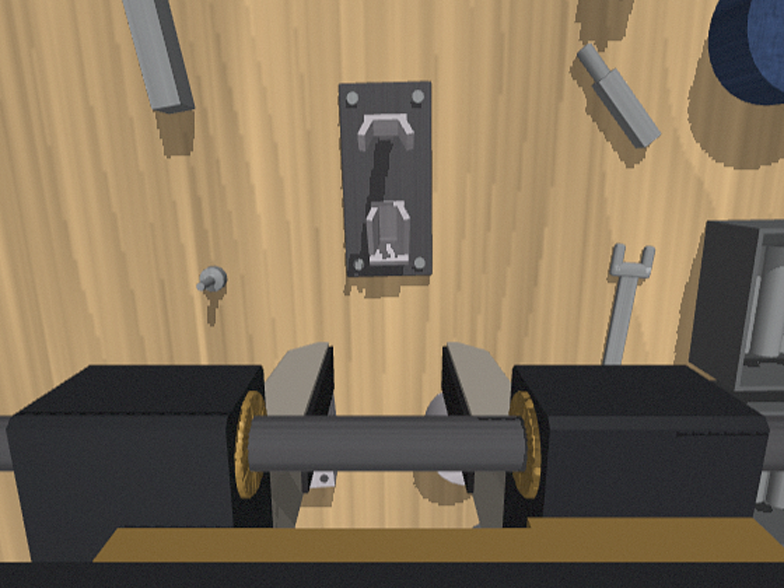

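View pics/w3r.png

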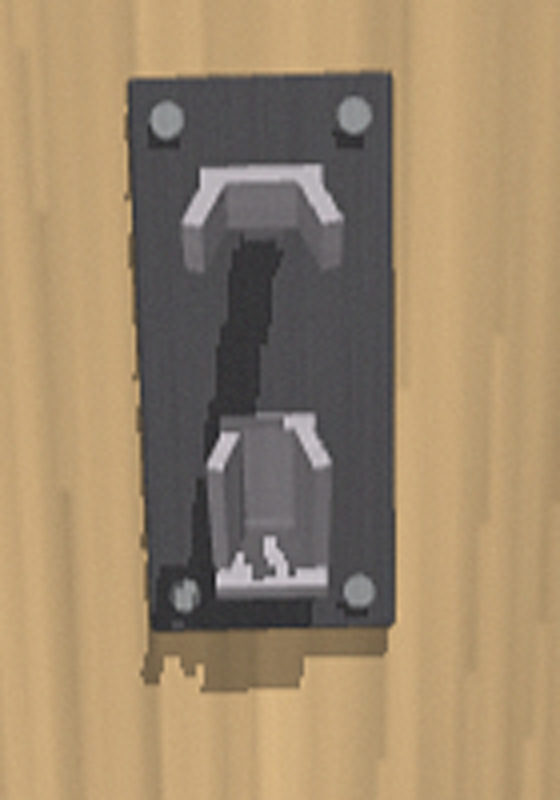

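The rest's base corners are at crop (129,80), (391,73), (393,625) and (152,630), with the trough at the near end and the saddle at the far end.

Run:
```python
from cell import robot
from h import *
import pickle
c=pickle.load(open("w3.pkl","rb"))
f=lambda x,y:(210+x/4-.38,40+y/4-.38)
P=np.array([onz(c,*f(*q),12) for q in((129,80),(391,73),(393,625),(152,630))])
print(P,P.mean(0));
a=(P[2]+P[3]-P[0]-P[1]);print("len",np.linalg.norm(a)/2,"ang",np.degrees(np.arctan2(a[1],a[0])),np.linalg.norm(P[0]-P[1]),np.linalg.norm(P[2]-P[3]))
b=P[1]-P[0]+P[2]-P[3];print("xang",np.degrees(np.arctan2(b[1],b[0])))
B=np.array([onz(c,*f(*q),12) for q in((167,119),(354,114),(359,590),(185,596))]);print("bolts",B,B.mean(0),
 np.degrees(np.arctan2(*(B[2]+B[3]-B[0]-B[1])[[1,0]])))
# foot plate top z = 28+15*.707 
print("plate", onz(c,*f(217,588),38.6),onz(c,*f(327,585),38.6))
# saddle edges
print("sad",onz(c,*f(201,172),155),onz(c,*f(322,168),155))
go(robot.read_state(),[533,236,240],down(180-1.4))
```

```text
[[ 503.13   61.01   12.  ]
 [ 581.45   61.81   12.  ]
 [ 582.98 -106.28   12.  ]
 [ 504.34 -106.75   12.  ]] [542.97 -22.55  12.  ]
len 167.93372288605337 ang -89.5323644707195 78.31761291041754 78.64858199501803
xang 0.4647281063567349
bolts [[514.15  49.89  12.  ]
 [570.39  50.47  12.  ]
 [571.89 -94.54  12.  ]
 [515.43 -95.66  12.  ]] [542.96 -22.46  12.  ] -89.45074686425689
plate [526.84 -88.52  38.6 ] [560.48 -88.1   38.6 ]
sad [529.78  20.9  155.  ] [555.32  21.32 155.  ]
t [311.8 -14.3  98.8] | 327.4 w [ -0.02   0.   -89.47] | 89.5  rows 12.5
```

{"method": "jog_arm", "body": {"series": [{"wx": 0,"wy": 0,"wz": -7,"tx": 30,"ty": -1,"tz": 0,"fingers": 40},{"wx": 0,"wy": 0,"wz": -14,"tx": 60,"ty": -2,"tz": 0,"fingers": 40},{"wx": 0,"wy": 0,"wz": -21,"tx": 90,"ty": -3,"tz": 0,"fingers": 40},{"wx": 0,"wy": 0,"wz": -28,"tx": 120,"ty": -4,"tz": 0,"fingers": 40},{"wx": 0,"wy": 0,"wz": -35,"tx": 150,"ty": -5,"tz": 0,"fingers": 40}]}}

```text
time: 2.48
ee_pos: [539.7, 75.6, 339.0]
orientation: [0.466, 0.885, 0.0, 0.0]
force: [1.1, 0.6, -0.2]
gripper_width: 37.1
```

Run:
```python
from cell import robot
from h import *
s=robot.read_state();print(s["qpos"]);go(s,[533,236,240],down(180-1.4))
```

```text
[-0.07  0.2   1.37 -0.    1.57 -0.67]
t [136.   85.3  99. ] | 188.6 w [  0.     0.01 -54.13] | 54.1  rows 7.6
```

{"method": "jog_arm", "body": {"series": [{"wx": 0,"wy": 0,"wz": -7,"tx": 18,"ty": 11,"tz": 13,"fingers": 40},{"wx": 0,"wy": 0,"wz": -14,"tx": 36,"ty": 22,"tz": 26,"fingers": 40},{"wx": 0,"wy": 0,"wz": -21,"tx": 54,"ty": 33,"tz": 39,"fingers": 40},{"wx": 0,"wy": 0,"wz": -28,"tx": 72,"ty": 45,"tz": 52,"fingers": 40},{"wx": 0,"wy": 0,"wz": -35,"tx": 90,"ty": 56,"tz": 65,"fingers": 40}]}}

```text
time: 2.9
ee_pos: [535.6, 181.4, 273.5]
orientation: [0.178, 0.984, 0.0, 0.0]
force: [0.4, 0.5, -0.6]
gripper_width: 37.6
```

Run:
```python
from cell import robot
from h import *
s=robot.read_state();print(s["qpos"]);go(s,[533,236,240],down(180-1.4))
```

```text
[ 0.13  0.27  1.44 -0.    1.43 -1.08]
t [21.6 50.2 33.5] | 64.1 w [  0.     0.03 -19.09] | 19.1  rows 2.7
```

{"method": "jog_arm", "body": {"series": [{"wx": 0,"wy": 0,"wz": -7,"tx": 8,"ty": 18,"tz": 12,"fingers": 40},{"wx": 0,"wy": 0,"wz": -14,"tx": 16,"ty": 36,"tz": 24,"fingers": 40},{"wx": 0,"wy": 0,"wz": -19,"tx": 21,"ty": 50,"tz": 33,"fingers": 40},{"wx": 0,"wy": 0,"wz": -19,"tx": 21,"ty": 50,"tz": 33,"fingers": 40},{"wx": 0,"wy": 0,"wz": -19,"tx": 21,"ty": 50,"tz": 33,"fingers": 40}]}}

```text
time: 3.32
ee_pos: [533.4, 235.1, 240.4]
orientation: [0.016, 1.0, -0.0, -0.001]
force: [-0.2, 0.2, 0.7]
gripper_width: 37.3
```

Run:
```python
from cell import robot
from h import *
c=snap("wrist","w4")
s=robot.read_state();print(s["time"],s["ee_pos"],s["dq"])
```

```text
3.3667 [533.85 234.66 241.09] [-0.01 -0.01 -0.01  0.   -0.   -0.  ]
```

View pics/w4.png

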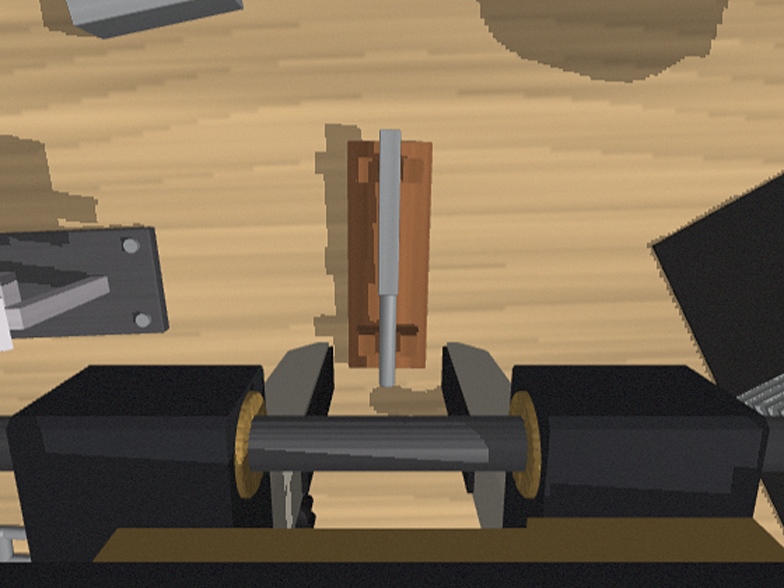

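Run:
```python
from cell import robot
from h import *
import pickle
c=pickle.load(open("w4.pkl","rb"))
f=lambda x,y:(x/1.4-.15,y/1.4-.15)
t=onz(c,*f(390.5,130),37);st=onz(c,*f(388.5,295),37);n=onz(c,*f(387,386),34)
print(t,st,n,np.linalg.norm(t-st),np.linalg.norm(t-n))
d=st-t;print(np.degrees(np.arctan2(d[1],d[0])))
d=n-t;print(np.degrees(np.arctan2(d[1],d[0])))
```

```text
[442.35 239.16  37.  ] [551.49 234.48  37.  ] [620.68 231.22  34.  ] 109.2430010873966 178.5310670606374
-2.4604150202334507
-2.551034714081694
```

Run:
```python
from cell import robot
from h import *
s=robot.read_state();print(s["qpos"]);go(s,[536.8,235,34],down(177.5));go(s,[536.8,235,70],down(177.5))
```

```text
[ 0.22  0.32  1.45 -0.    1.37 -1.31]
t [ -2.9   0.6 207.1] | 207.1 w [-0.03  0.    0.6 ] | 0.6  rows 5.0
t [ -2.9   0.5 171.1] | 171.1 w [-0.03  0.    0.6 ] | 0.6  rows 4.1
```

{"method": "jog_arm", "body": {"series": [{"wx": 0,"wy": 0,"wz": 0.6,"tx": -3,"ty": 0.5,"tz": 38,"fingers": 40},{"wx": 0,"wy": 0,"wz": 0.6,"tx": -3,"ty": 0.5,"tz": 76,"fingers": 40},{"wx": 0,"wy": 0,"wz": 0.6,"tx": -3,"ty": 0.5,"tz": 114,"fingers": 40},{"wx": 0,"wy": 0,"wz": 0.6,"tx": -3,"ty": 0.5,"tz": 150,"fingers": 40},{"wx": 0,"wy": 0,"wz": 0.6,"tx": -3,"ty": 0.5,"tz": 170,"fingers": 40}]}}

```text
time: 3.78
ee_pos: [535.4, 234.0, 68.0]
orientation: [0.022, 1.0, -0.001, -0.002]
force: [0.1, 0.0, -0.5]
gripper_width: 37.4
```

{"method": "jog_arm", "body": {"series": [{"wx": 0,"wy": 0,"wz": 0,"tx": 0,"ty": 0,"tz": 10,"fingers": 40},{"wx": 0,"wy": 0,"wz": 0,"tx": 0,"ty": 0,"tz": 20,"fingers": 40},{"wx": 0,"wy": 0,"wz": 0,"tx": 0,"ty": 0,"tz": 30,"fingers": 40},{"wx": 0,"wy": 0,"wz": 0,"tx": 0,"ty": 0,"tz": 36,"fingers": 40},{"wx": 0,"wy": 0,"wz": 0,"tx": 0,"ty": 0,"tz": 36,"fingers": 40}]}}

```text
time: 4.2
ee_pos: [536.7, 235.8, 34.7]
orientation: [0.021, 1.0, -0.0, -0.0]
force: [0.6, -0.5, 1.2]
gripper_width: 37.1
```

Run:
```python
from cell import robot
from h import *
c=snap("wrist","w5")
s=robot.read_state();print(s["ee_pos"]);go(s,[536.8,235,34],down(177.5))
```

```text
[536.87 235.98  35.32]
t [ 0.  -1.   1.3] | 1.6 w [0.01 0.03 0.14] | 0.1  rows 0.0
```

View pics/w5.png

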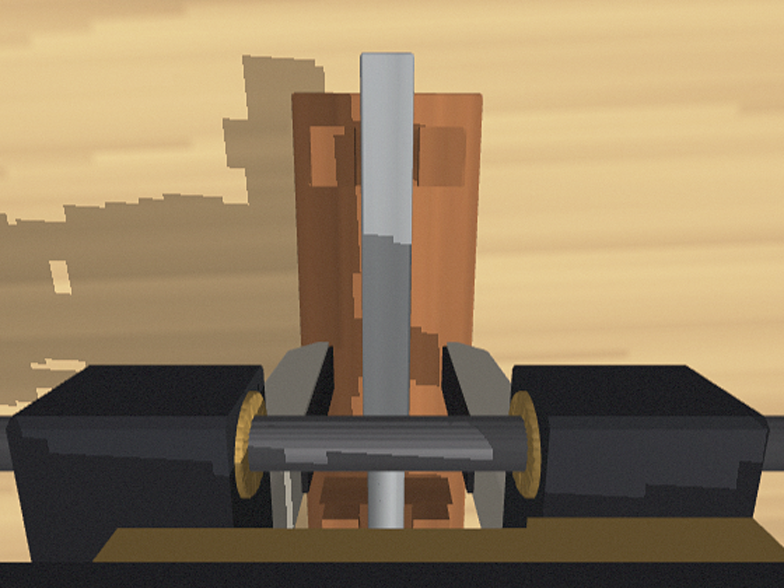

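The drift lies between the fingers, centred near column 387, and the fingers clear the supports. I'll close.

{"method": "jog_arm", "body": {"series": [{"wx": 0,"wy": 0,"wz": 0,"tx": 0,"ty": 0,"tz": 1,"fingers": 25},{"wx": 0,"wy": 0,"wz": 0,"tx": 0,"ty": -0.5,"tz": 1,"fingers": 5},{"wx": 0,"wy": 0,"wz": 0,"tx": 0,"ty": -0.5,"tz": 1,"fingers": 5},{"wx": 0,"wy": 0,"wz": 0,"tx": 0,"ty": -0.5,"tz": 1,"fingers": 5},{"wx": 0,"wy": 0,"wz": 0,"tx": 0,"ty": -0.5,"tz": 1,"fingers": 5}], "grip_force": 50}}

```text
time: 4.67
ee_pos: [536.8, 235.6, 34.5]
orientation: [0.02, 1.0, 0.0, 0.0]
force: [-0.2, -0.1, 1.3]
gripper_width: 13.6
```

{"method": "jog_arm", "body": {"series": [{"wx": 0,"wy": 0,"wz": 0,"tx": 0,"ty": 0,"tz": 0,"fingers": 5},{"wx": 0,"wy": 0,"wz": 0,"tx": 0,"ty": 0,"tz": -5,"fingers": 5},{"wx": 0,"wy": 0,"wz": 0,"tx": 0,"ty": 0,"tz": -15,"fingers": 5},{"wx": 0,"wy": 0,"wz": 0,"tx": 0,"ty": 0,"tz": -35,"fingers": 5},{"wx": 0,"wy": 0,"wz": 0,"tx": 0,"ty": 0,"tz": -60,"fingers": 5}]}}

```text
time: 5.08
ee_pos: [534.9, 235.1, 93.2]
orientation: [0.02, 1.0, -0.001, -0.002]
force: [0.2, 0.1, -3.6]
gripper_width: 13.7
```

Run:
```python
from cell import robot
from h import *
c=snap("wrist","w6")
s=robot.read_state();print(s["ee_pos"],s["force"],s["ft_torque"],s["gripper_width"])
```

```text
[538.43 236.09  99.52] [ 1.36 -0.01  1.19] [ 0.07 -0.3  -0.02] 13.326811339011742
```

View pics/w6.png

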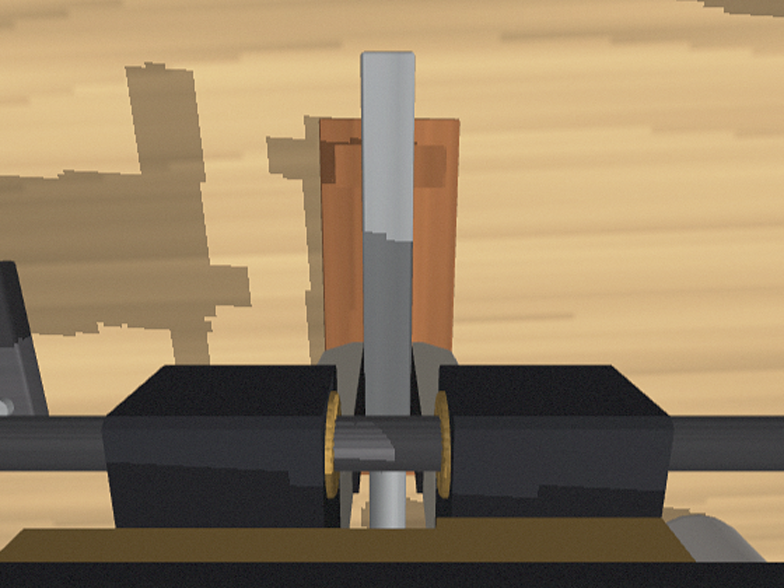

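```bash
cat >> h.py <<'E'
F=np.array([543.4,-77.5,28.]); th=np.radians(-89.5)
hx=np.array([np.cos(th),np.sin(th),0]); u=(hx-np.array([0,0,1]))/np.sqrt(2)   # tail->nose when seated
n=(hx+np.array([0,0,1]))/np.sqrt(2)   # up, square to slope
RA=tool(-n,-u)   # first (crosswise) grasp
def seatA(up=0,back=0,g=85,dz=4.5): return F-g*u+dz*n+up*n-back*u
E
python3 - <<'E'
from cell import robot
from h import *
s=robot.read_state();print(s["qpos"])
print(seatA(),seatA(60,8),RA.as_matrix())
go(s,[541,150,240],down(90.5));go(s,seatA(60,8),RA)
E
```

```text
[ 0.22  0.45  1.63  0.    1.06 -1.31]
[542.9  -20.58  91.29] [543.22 -57.35 139.37] [[-0.01  1.   -0.01]
 [ 0.71  0.01  0.71]
 [ 0.71 -0.   -0.71]]
t [  -6.8  -85.7 -140.6] | 164.8 w [ 0.29  0.17 87.17] | 87.2  rows 12.2
t [ -16.9 -292.9  -40.2] | 296.2 w [-33.81  35.98  82.42] | 96.1  rows 13.4
```

{"method": "jog_arm", "body": {"series": [{"wx": -2.4,"wy": 2.6,"wz": 5.9,"tx": 0,"ty": -5,"tz": -30,"fingers": 5},{"wx": -4.8,"wy": 5.2,"wz": 11.8,"tx": 0,"ty": -15,"tz": -60,"fingers": 5},{"wx": -7.2,"wy": 7.7,"wz": 17.7,"tx": 0,"ty": -30,"tz": -90,"fingers": 5},{"wx": -9.6,"wy": 10.3,"wz": 23.5,"tx": 0,"ty": -50,"tz": -110,"fingers": 5},{"wx": -12.0,"wy": 12.9,"wz": 29.4,"tx": 0,"ty": -75,"tz": -125,"fingers": 5}]}}

```text
time: 5.55
ee_pos: [534.4, 160.8, 222.0]
orientation: [0.273, 0.95, 0.107, -0.108]
force: [1.2, -0.6, -3.8]
gripper_width: 13.6
```

Run:
```python
from cell import robot
from h import *
s=robot.read_state();print(s["qpos"],s["gripper_width"])
go(s,[543,0,220],RA)
```

```text
[-0.07  0.35  1.49  0.26  1.47 -1.13] 13.622347324809741
t [ -87.4 -128.8  -41.5] | 161.1 w [-21.83  23.04  52.78] | 61.6  rows 8.6
```

{"method": "jog_arm", "body": {"series": [{"wx": -2.4,"wy": 2.6,"wz": 5.9,"tx": -10,"ty": -14,"tz": -4,"fingers": 5},{"wx": -4.9,"wy": 5.1,"wz": 11.7,"tx": -20,"ty": -28,"tz": -8,"fingers": 5},{"wx": -7.3,"wy": 7.7,"wz": 17.6,"tx": -30,"ty": -42,"tz": -13,"fingers": 5},{"wx": -9.7,"wy": 10.2,"wz": 23.5,"tx": -40,"ty": -57,"tz": -18,"fingers": 5},{"wx": -12.1,"wy": 12.8,"wz": 29.3,"tx": -50,"ty": -72,"tz": -23,"fingers": 5}]}}

```text
time: 5.97
ee_pos: [539.7, 68.8, 217.7]
orientation: [0.501, 0.815, 0.203, -0.207]
force: [0.6, 0.0, -3.2]
gripper_width: 13.5
```

Run:
```python
from cell import robot
from h import *
s=robot.read_state();print(s["qpos"],s["gripper_width"])
go(s,seatA(70,8),RA)
```

```text
[-0.38  0.41  1.53  0.47  1.58 -0.94] 13.478801719421416
t [-137.8  -60.9  -12.9] | 151.2 w [-9.82 10.29 23.23] | 27.2  rows 3.8
```

Run:
```python
from cell import robot
from h import *
s=robot.read_state()
for p in ([540,45,235],[541,10,240],[542,-15,215],[543,-40,185],seatA(70,8)): go(s,p,RA)
```

```text
t [ -8.3  -7.5 -27.2] | 29.4 w [-9.82 10.29 23.23] | 27.2  rows 3.8
t [-31.7 -20.5 -50.4] | 62.9 w [-9.82 10.29 23.23] | 27.2  rows 3.8
t [-63.9 -33.1 -43.1] | 83.9 w [-9.82 10.29 23.23] | 27.2  rows 3.8
t [-98.9 -46.2 -31.8] | 113.7 w [-9.82 10.29 23.23] | 27.2  rows 3.8
t [-137.8  -60.9  -12.9] | 151.2 w [-9.82 10.29 23.23] | 27.2  rows 3.8
```

{"method": "jog_arm", "body": {"series": [{"wx": -2.5,"wy": 2.6,"wz": 5.8,"tx": -8,"ty": -7.5,"tz": -27,"fingers": 5},{"wx": -4.9,"wy": 5.1,"wz": 11.6,"tx": -32,"ty": -20.5,"tz": -50,"fingers": 5},{"wx": -7.4,"wy": 7.7,"wz": 17.4,"tx": -64,"ty": -33,"tz": -43,"fingers": 5},{"wx": -9.8,"wy": 10.3,"wz": 23.2,"tx": -99,"ty": -46,"tz": -32,"fingers": 5},{"wx": -9.8,"wy": 10.3,"wz": 23.2,"tx": -138,"ty": -61,"tz": -13,"fingers": 5}]}}

```text
time: 6.38
ee_pos: [543.7, -64.7, 149.2]
orientation: [0.651, 0.656, 0.269, -0.271]
force: [1.1, 0.3, -3.6]
gripper_width: 13.4
```

{"method": "jog_arm", "body": {"series": [{"wx": 0,"wy": 0,"wz": 0,"tx": 0,"ty": 0,"tz": 0,"fingers": 5},{"wx": 0,"wy": 0,"wz": 0,"tx": 0,"ty": 0,"tz": 0,"fingers": 5},{"wx": 0,"wy": 0,"wz": 0,"tx": 0,"ty": 0,"tz": 0,"fingers": 5},{"wx": 0,"wy": 0,"wz": 0,"tx": 0,"ty": 0,"tz": 0,"fingers": 5},{"wx": 0,"wy": 0,"wz": 0,"tx": 0,"ty": 0,"tz": 0,"fingers": 5}]}}

```text
time: 6.8
ee_pos: [544.3, -60.3, 151.6]
orientation: [0.648, 0.66, 0.269, -0.271]
force: [-0.1, -0.0, -3.3]
gripper_width: 13.6
```

Run:
```python
from cell import robot
from h import *
snap("wrist","w7");a=snap("scene","s7");b=snap("side","d7")
crop(a,180,140,380,290,4,"pics/s7c.png");crop(b,200,130,340,260,5.5,"pics/d7c.png")
s=robot.read_state();print(s["qpos"],s["gripper_width"],s["force"],s["ee_pos"])
go(s,seatA(70,8),RA)
```

```text
[-0.68  0.57  1.56  0.57  1.58 -0.87] 13.596546235119163 [ 0.11 -0.04 -2.03] [544.06 -60.44 151.06]
t [-6.1 -0.9  0.5] | 6.2 w [-0.18  0.14  0.41] | 0.5  rows 0.1
```

View pics/w7.png

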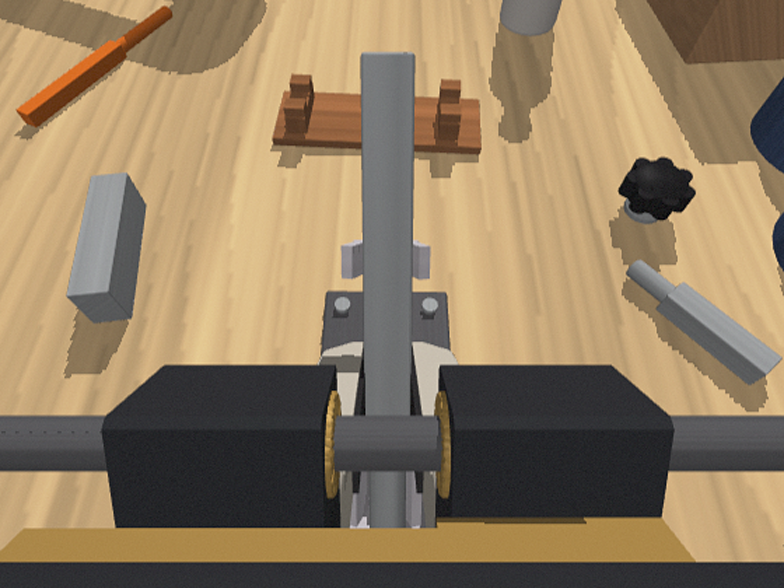

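View pics/s7c.png

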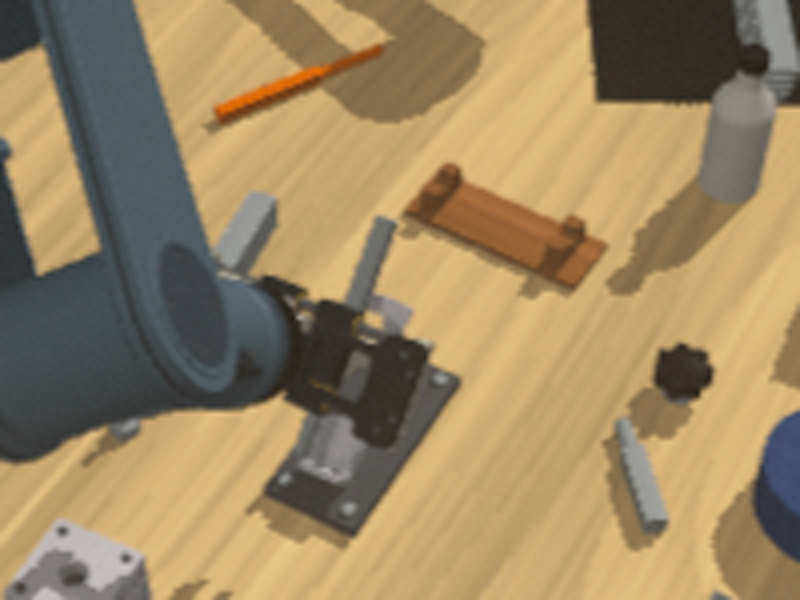

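View pics/d7c.png

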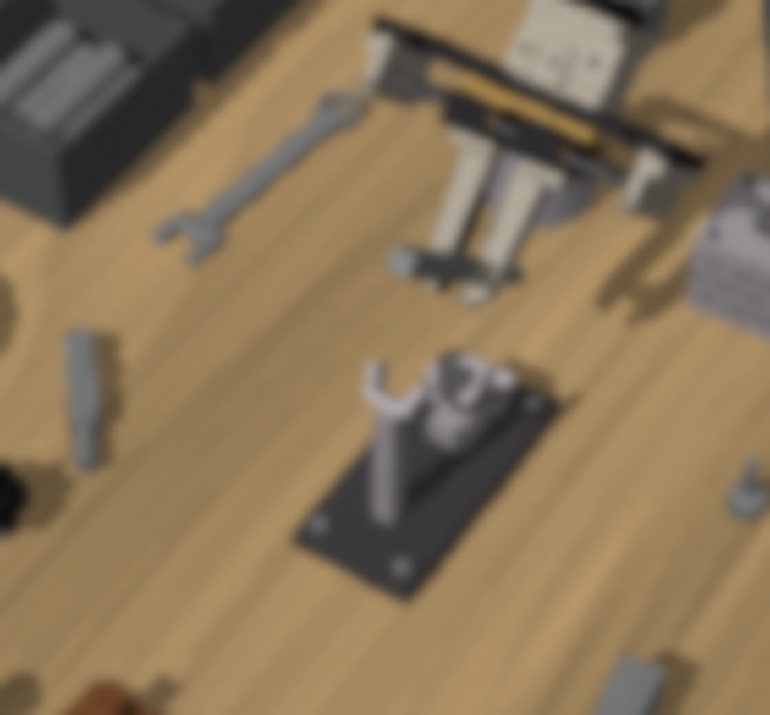

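The wrist view shows the drift along column 387 and the saddle cheeks behind it at columns 350 and 422, centre 386, so it is aligned. I'll descend square to the slope.

{"method": "jog_arm", "body": {"series": [{"wx": 0,"wy": 0,"wz": 0.2,"tx": -1,"ty": -1,"tz": 15,"fingers": 5},{"wx": 0,"wy": 0,"wz": 0.2,"tx": -2,"ty": -1,"tz": 30,"fingers": 5},{"wx": 0,"wy": 0,"wz": 0.2,"tx": -3,"ty": -1,"tz": 42,"fingers": 5},{"wx": 0,"wy": 0,"wz": 0.2,"tx": -3,"ty": -1,"tz": 50,"fingers": 5},{"wx": 0,"wy": 0,"wz": 0.2,"tx": -3,"ty": -1,"tz": 50,"fingers": 5}]}}

```text
time: 7.37
ee_pos: [541.5, -26.2, 111.7]
orientation: [0.649, 0.657, 0.268, -0.274]
force: [-0.6, -0.7, -2.9]
gripper_width: 13.4
```

Run:
```python
from cell import robot
from h import *
snap("wrist","w8");a=snap("scene","s8");b=snap("side","d8")
crop(a,180,140,380,290,4,"pics/s8c.png");crop(b,200,130,340,260,5.5,"pics/d8c.png")
s=robot.read_state();print(s["gripper_width"],s["force"],s["ee_pos"])
go(s,seatA(0,8),RA)
```

```text
13.771709223203127 [-0.48 -0.09 -3.2 ] [542.61 -28.22 112.76]
t [-1.8  0.4 20.6] | 20.7 w [-0.17  0.08  0.1 ] | 0.2  rows 0.5
```

View pics/w8.png

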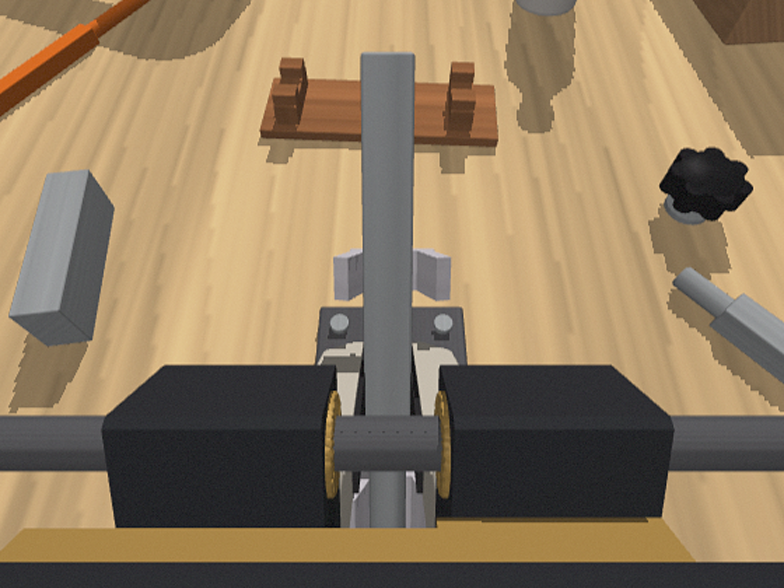

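View pics/d8c.png

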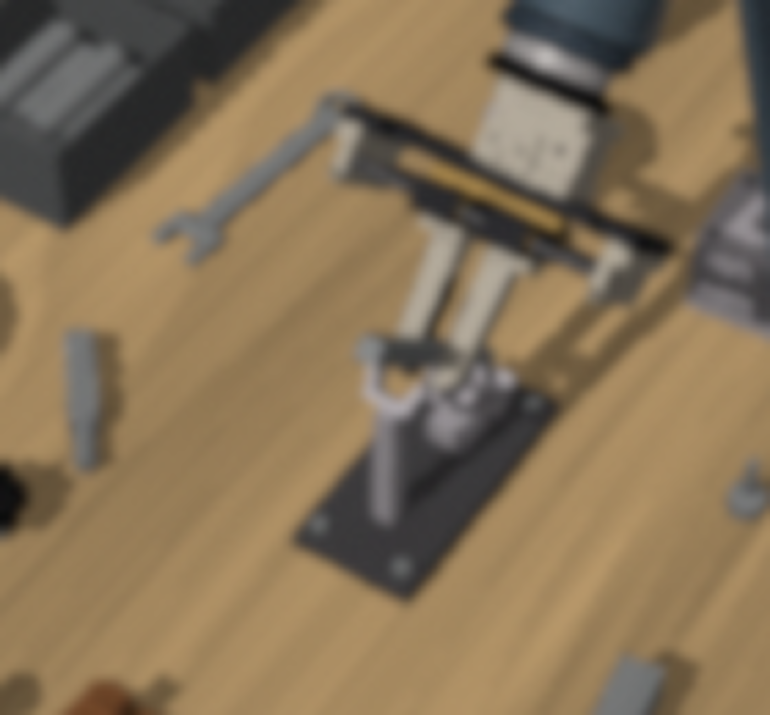

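{"method": "jog_arm", "body": {"series": [{"wx": 0,"wy": 0,"wz": 0,"tx": -1,"ty": 0.7,"tz": 5,"fingers": 5},{"wx": 0,"wy": 0,"wz": 0,"tx": -1,"ty": 0.7,"tz": 9,"fingers": 5},{"wx": 0,"wy": 0,"wz": 0,"tx": -1,"ty": 0.7,"tz": 12,"fingers": 5},{"wx": 0,"wy": 0,"wz": 0,"tx": -1,"ty": 0.7,"tz": 14,"fingers": 5},{"wx": 0,"wy": 0,"wz": 0,"tx": -1,"ty": 0.7,"tz": 15,"fingers": 5}]}}

```text
time: 7.93
ee_pos: [542.6, -17.8, 100.8]
orientation: [0.65, 0.657, 0.268, -0.273]
force: [0.3, 0.4, -2.9]
gripper_width: 13.7
```

Run:
```python
from cell import robot
from h import *
snap("wrist","w9")
s=robot.read_state();print(s["gripper_width"],s["force"],s["ft_torque"],s["ee_pos"])
go(s,seatA(0,8),RA)
```

```text
13.551018435012057 [-0.81 -0.12 -2.41] [-0.76 -0.04 -0.04] [542.64 -17.74 100.78]
t [-0.7  0.3  4.7] | 4.8 w [-0.22  0.03  0.05] | 0.2  rows 0.1
```

View pics/w9.png

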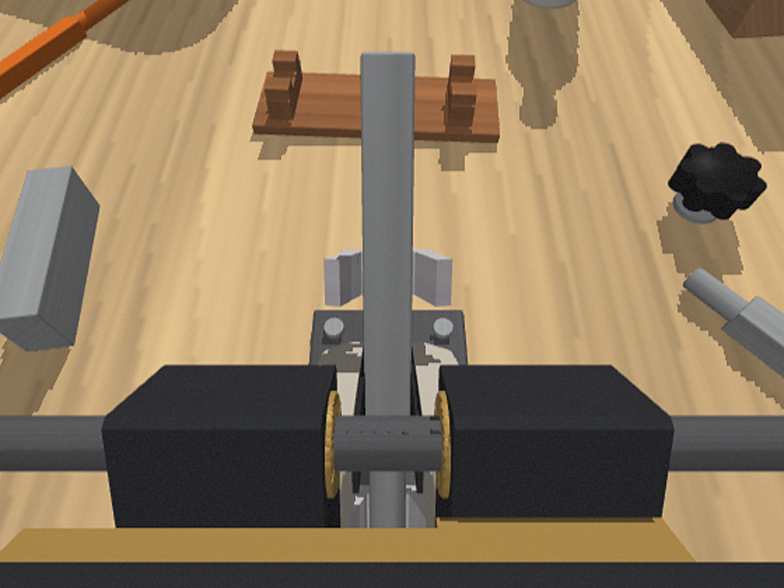

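Saddle cheeks are now at 325 and 451, centre 388, so it is centred. Going on slowly.

{"method": "jog_arm", "body": {"series": [{"wx": 0,"wy": 0,"wz": 0,"tx": 0,"ty": 0,"tz": 1,"fingers": 5},{"wx": 0,"wy": 0,"wz": 0,"tx": 0,"ty": 0,"tz": 2,"fingers": 5},{"wx": 0,"wy": 0,"wz": 0,"tx": 0,"ty": 0,"tz": 3,"fingers": 5},{"wx": 0,"wy": 0,"wz": 0,"tx": 0,"ty": 0,"tz": 4,"fingers": 5},{"wx": 0,"wy": 0,"wz": 0,"tx": 0,"ty": 0,"tz": 4,"fingers": 5}]}}

```text
time: 8.4
ee_pos: [542.7, -15.1, 98.1]
orientation: [0.65, 0.657, 0.268, -0.273]
force: [0.2, 0.0, -4.0]
gripper_width: 13.3
```

Run:
```python
from cell import robot
from h import *
s=robot.read_state();print(s["gripper_width"],s["force"],s["ft_torque"],s["ee_pos"])
go(s,seatA(0,8),RA)
```

```text
13.331071721926287 [ 0.16  0.01 -4.02] [-0.73 -0.17 -0.01] [542.69 -15.1   98.11]
t [-0.7  0.2  0.9] | 1.2 w [-0.2   0.04  0.06] | 0.2  rows 0.0
```

{"method": "jog_arm", "body": {"series": [{"wx": 0,"wy": 0,"wz": 0,"tx": 0,"ty": 0,"tz": 0.5,"fingers": 5},{"wx": 0,"wy": 0,"wz": 0,"tx": 0,"ty": 0,"tz": 1,"fingers": 5},{"wx": 0,"wy": 0,"wz": 0,"tx": 0,"ty": 0,"tz": 1.5,"fingers": 5},{"wx": 0,"wy": 0,"wz": 0,"tx": 0,"ty": 0,"tz": 2,"fingers": 5},{"wx": 0,"wy": 0,"wz": 0,"tx": 0,"ty": 0,"tz": 2,"fingers": 5}]}}

```text
time: 8.82
ee_pos: [542.8, -14.0, 97.0]
orientation: [0.65, 0.657, 0.268, -0.272]
force: [-0.6, -1.3, -1.3]
gripper_width: 13.4
```

Run:
```python
from cell import robot
from h import *
s=robot.read_state();print(s["gripper_width"],s["force"],s["ft_torque"],s["ee_pos"])
go(s,seatA(0,8),RA)
```

```text
13.41799857646234 [-0.58 -1.31 -1.33] [-0.69 -0.01  0.14] [542.82 -14.04  96.96]
t [-0.6  0.  -0.6] | 0.9 w [-0.18  0.06  0.08] | 0.2  rows 0.0
```

Light contact on the slope (~2.5 N). Now I'll slide towards the foot.

{"method": "jog_arm", "body": {"series": [{"wx": 0,"wy": 0,"wz": 0,"tx": -2,"ty": 0,"tz": 0.5,"fingers": 5},{"wx": 0,"wy": 0,"wz": 0,"tx": -4,"ty": 0,"tz": 0.5,"fingers": 5},{"wx": 0,"wy": 0,"wz": 0,"tx": -5.5,"ty": 0,"tz": 0.5,"fingers": 5},{"wx": 0,"wy": 0,"wz": 0,"tx": -7,"ty": 0,"tz": 0.5,"fingers": 5},{"wx": 0,"wy": 0,"wz": 0,"tx": -7,"ty": 0,"tz": 0.5,"fingers": 5}]}}

```text
time: 9.23
ee_pos: [543.3, -17.7, 93.2]
orientation: [0.649, 0.657, 0.27, -0.273]
force: [0.3, -0.0, 10.3]
gripper_width: 13.3
```

```bash
cat >> h.py <<'E'
def st(up=0,back=0):
    from cell import robot
    s=robot.read_state();print(s["time"],"w",s["gripper_width"],"F",s["force"],"along u",s["force"]@u,"n",s["force"]@n,"M",s["ft_torque"],s["ee_pos"]);return s
E
python3 -c "
from h import *
s=st();go(s,seatA(),RA)"
```

```text
9.2333 w 13.250942559269973 F [ 0.35 -0.04 10.27] along u -7.22684608481883 n 7.290911414504398 M [ 0.78 -0.02 -0.04] [543.33 -17.71  93.2 ]
t [-3.4 -0.5 -0.7] | 3.5 w [-0.12 -0.14  0.11] | 0.2  rows 0.1
```

Run:
```python
from h import *
w=snap("wrist","w10");a=snap("scene","s10");b=snap("side","d10")
crop(a,220,180,340,280,6.5,"pics/s10c.png");crop(b,240,150,330,230,8,"pics/d10c.png")
```

```text
(no output)
```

View pics/s10c.png

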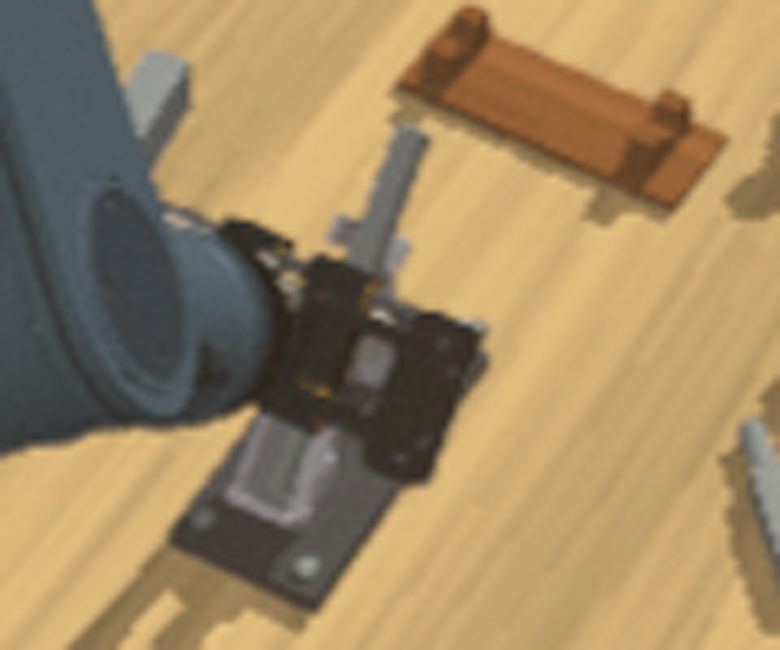

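View pics/d10c.png

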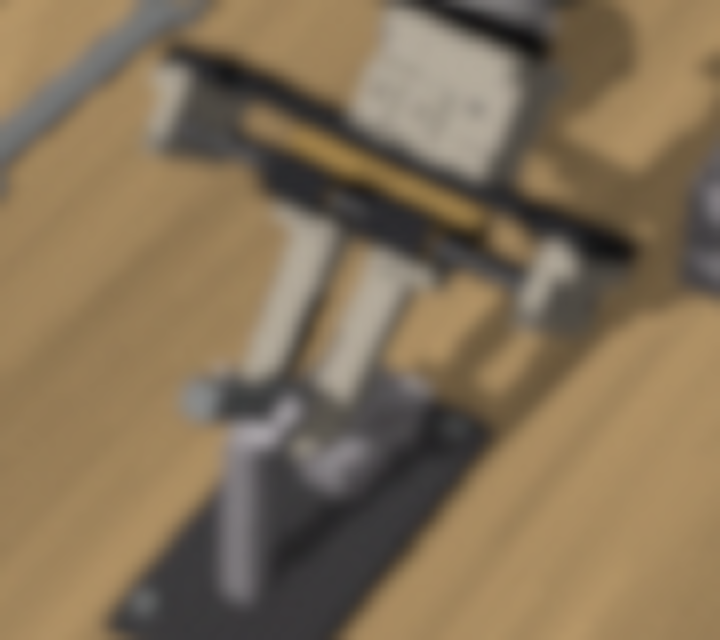

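View pics/w10.png

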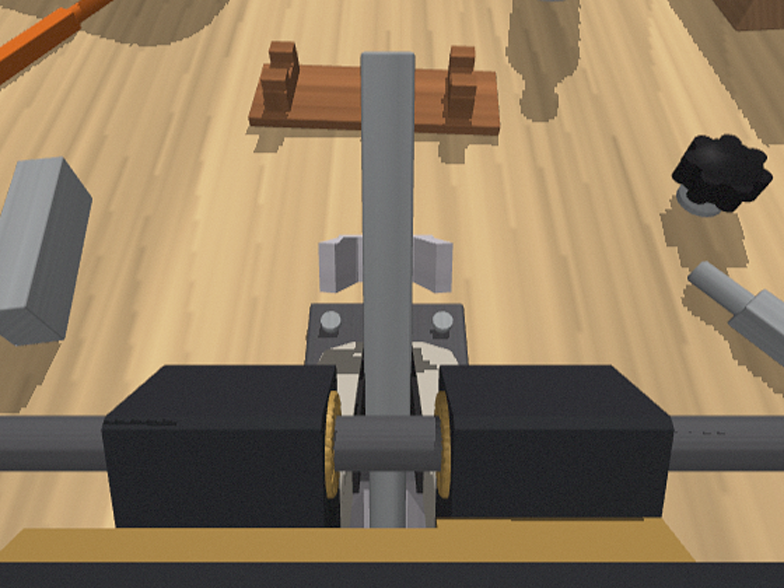

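{"method": "jog_arm", "body": {"series": [{"wx": 0,"wy": 0,"wz": 0,"tx": -0.5,"ty": 0,"tz": 0,"fingers": 5},{"wx": 0,"wy": 0,"wz": 0,"tx": -1,"ty": 0,"tz": 0,"fingers": 5},{"wx": 0,"wy": 0,"wz": 0,"tx": -1.5,"ty": 0,"tz": -0.5,"fingers": 5},{"wx": 0,"wy": 0,"wz": 0,"tx": -2,"ty": 0,"tz": -0.5,"fingers": 5},{"wx": 0,"wy": 0,"wz": 0,"tx": -2,"ty": 0,"tz": -0.5,"fingers": 5}]}}

```text
time: 9.8
ee_pos: [543.3, -20.0, 91.2]
orientation: [0.65, 0.657, 0.269, -0.272]
force: [0.0, 0.1, 6.5]
gripper_width: 13.8
```

Run:
```python
from h import *
s=st();go(s,seatA(),RA)
import pickle
a=pickle.load(open("s10.pkl","rb"));b=pickle.load(open("d10.pkl","rb"))
print(tri([(a,220+411/6.5-.4,180+131/6.5-.4),(b,240+203/8-.4,150+398/8-.4)]),F-180*u)
```

```text
9.8 w 13.7726983563599 F [0.02 0.12 6.52] along u -4.69345931801803 n 4.523235829512107 M [ 0.21 -0.18 -0.03] [543.27 -19.98  91.16]
t [-0.3 -0.4 -0.5] | 0.7 w [-0.13 -0.03  0.09] | 0.2  rows 0.0
(array([542.36,  50.2 , 155.03]), [np.float64(0.4719039629169714), np.float64(0.4719039629170962)]) [542.29  49.77 155.28]
```

{"method": "jog_arm", "body": {"series": [{"wx": 0,"wy": 0,"wz": 0,"tx": -0.5,"ty": 0,"tz": -0.2,"fingers": 5},{"wx": 0,"wy": 0,"wz": 0,"tx": -1,"ty": 0,"tz": -0.2,"fingers": 5},{"wx": 0,"wy": 0,"wz": 0,"tx": -1.5,"ty": 0,"tz": -0.2,"fingers": 5},{"wx": 0,"wy": 0,"wz": 0,"tx": -2,"ty": 0,"tz": -0.2,"fingers": 5},{"wx": 0,"wy": 0,"wz": 0,"tx": -2,"ty": 0,"tz": -0.2,"fingers": 5}]}}

```text
time: 10.22
ee_pos: [543.2, -20.1, 91.1]
orientation: [0.649, 0.657, 0.27, -0.274]
force: [0.5, 4.7, 10.6]
gripper_width: 13.7
```

Run:
```python
from h import *
s=st();go(s,seatA(),RA)
```

```text
10.2167 w 13.650845174354373 F [ 0.5   4.69 10.63] along u -10.83152129378949 n 4.200490266865731 M [ 1.19 -0.21 -0.11] [543.23 -20.07  91.08]
t [-0.2 -0.3 -0.5] | 0.6 w [-0.15 -0.23  0.12] | 0.3  rows 0.0
```

The drift stopped against the plate: there was no motion while the push rose to ~11 N, within 0.5 mm of the computed seat. I'll release and back off.

{"method": "jog_arm", "body": {"series": [{"wx": 0,"wy": 0,"wz": 0,"tx": 1,"ty": 0,"tz": 0,"fingers": 5},{"wx": 0,"wy": 0,"wz": 0,"tx": 1.5,"ty": 0,"tz": 0,"fingers": 20},{"wx": 0,"wy": 0,"wz": 0,"tx": 1.5,"ty": 0,"tz": 0,"fingers": 35},{"wx": 0,"wy": 0,"wz": 0,"tx": 1.5,"ty": 0,"tz": 0,"fingers": 40},{"wx": 0,"wy": 0,"wz": 0,"tx": 1.5,"ty": 0,"tz": 0,"fingers": 40}]}}

```text
time: 10.63
ee_pos: [542.6, -20.6, 89.8]
orientation: [0.65, 0.657, 0.268, -0.273]
force: [-0.4, 0.6, 0.1]
gripper_width: 33.8
```

{"method": "jog_arm", "body": {"series": [{"wx": 0,"wy": 0,"wz": 0,"tx": 0,"ty": 0,"tz": -10,"fingers": 40},{"wx": 0,"wy": 0,"wz": 0,"tx": 0,"ty": 0,"tz": -30,"fingers": 40},{"wx": 0,"wy": 0,"wz": 0,"tx": 0,"ty": 0,"tz": -60,"fingers": 40},{"wx": 0,"wy": 0,"wz": 0,"tx": 0,"ty": 0,"tz": -90,"fingers": 40},{"wx": 0,"wy": 0,"wz": 0,"tx": 0,"ty": 0,"tz": -120,"fingers": 40}]}}

```text
time: 11.05
ee_pos: [543.7, -106.7, 176.4]
orientation: [0.65, 0.657, 0.268, -0.273]
force: [0.5, -0.0, -0.4]
gripper_width: 37.4
```

Run:
```python
from h import *
s=st();print(s["qpos"])
w=snap("wrist","w11");b=snap("side","d11");a=snap("scene","s11")
crop(b,240,150,330,230,8,"pics/d11c.png")
pts=np.array([F,F-180*u])
crop(a,220,180,340,280,6.5,"pics/s11c.png")
```

```text
11.05 w 37.39649077995159 F [ 0.55 -0.   -0.43] along u 0.3082503310173164 n -0.29748762648069504 M [-0.32 -0.09 -0.03] [ 543.65 -106.71  176.39]
[-0.74  0.57  1.48  0.54  1.67 -0.86]
```

View pics/w11.png

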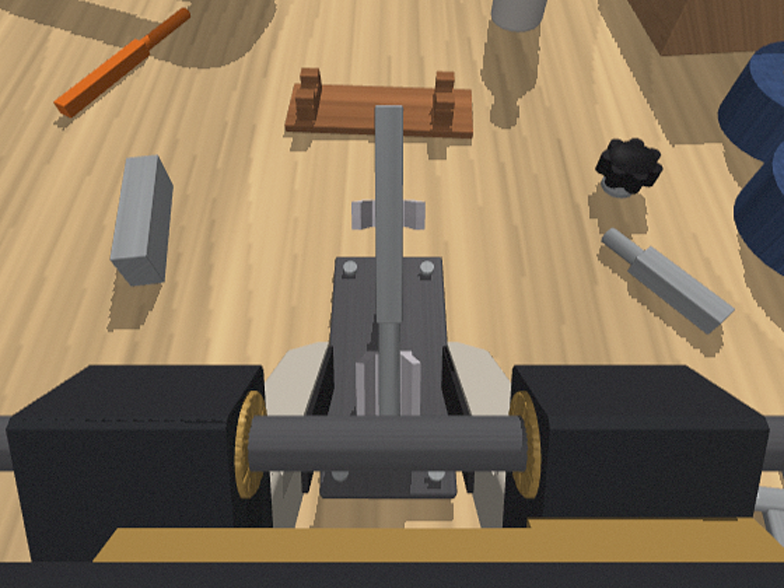

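View pics/d11c.png

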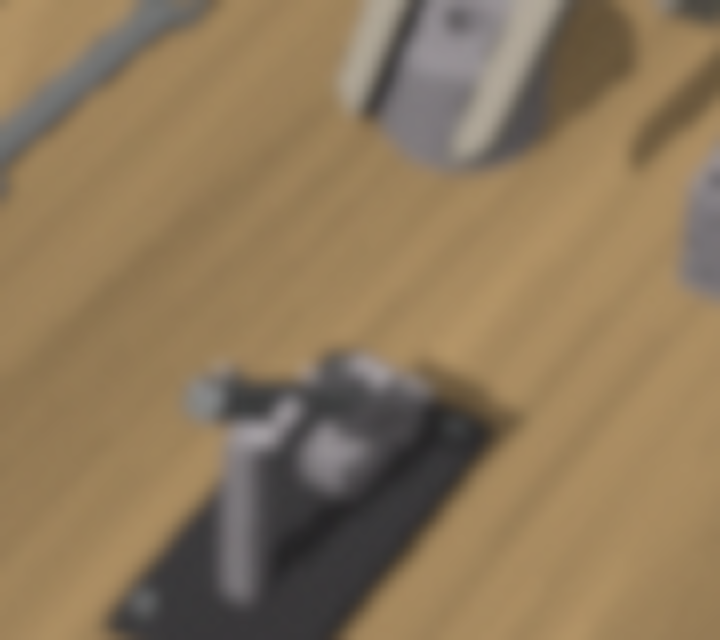

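View pics/s11c.png

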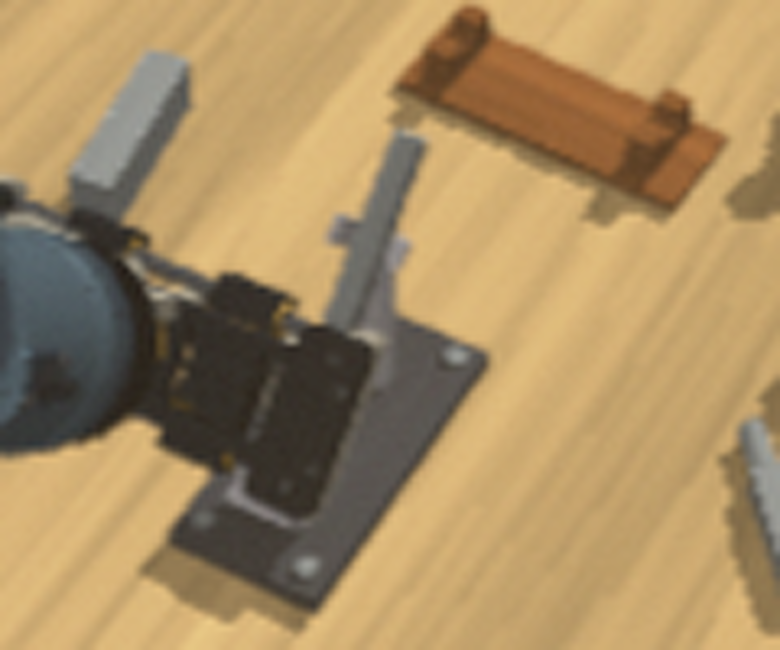

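The drift is seated: nose in the trough, body in the saddle, tail free at wrist pixel (389,105). Next I'll reorient for the tail grasp, jaws square to the slope so the pads take the gravity moment.

```bash
cat >> h.py <<'E'
RB=tool(u,[1,0,0]); RB2=tool(u,[-1,0,0]); RC=tool(u,-n)
def seatB(up=0,back=0,g=160): return F-(g+3)*u+up*n-back*u
E
python3 - <<'E'
from h import *
from cell import robot
s=robot.read_state()
for r in(RB,RB2,RC):go(s,[530,60,340],r)
print(seatB(),seatB(0,70),RB.as_matrix())
E
```

```text
t [234.5 -12.9   2.2] | 234.9 w [-69.31 -69.03  69.7 ] | 120.1  rows 16.8
t [234.5 -12.9   2.2] | 234.9 w [ 68.92 -69.2  -69.08] | 119.6  rows 16.7
t [234.5 -12.9   2.2] | 234.9 w [  0.09 -89.78   0.05] | 89.8  rows 12.5
[542.39  37.75 143.26] [541.96  87.25 192.76] [[ 1.   -0.    0.01]
 [ 0.   -0.71 -0.71]
 [ 0.    0.71 -0.71]]
```

Run:
```python
from h import *
from cell import robot
s=robot.read_state()
for p in ([540,-60,260],[535,-20,340]):go(s,p,RB)
```

```text
t [ 92.9  -4.2 -25.5] | 96.5 w [-69.31 -69.03  69.7 ] | 120.1  rows 16.8
t [177.7  -8.7 -54.1] | 186.0 w [-69.31 -69.03  69.7 ] | 120.1  rows 16.8
```

{"method": "jog_arm", "body": {"series": [{"wx": -4,"wy": -4,"wz": 4,"tx": 35,"ty": -2,"tz": -11,"fingers": 40},{"wx": -8,"wy": -8,"wz": 8,"tx": 71,"ty": -3,"tz": -22,"fingers": 40},{"wx": -12,"wy": -12,"wz": 12,"tx": 106,"ty": -5,"tz": -33,"fingers": 40},{"wx": -16,"wy": -16,"wz": 16,"tx": 142,"ty": -7,"tz": -44,"fingers": 40},{"wx": -20,"wy": -20,"wz": 20,"tx": 178,"ty": -9,"tz": -54,"fingers": 40}]}}

```text
time: 11.62
ee_pos: [533.2, -16.7, 339.1]
orientation: [0.828, 0.514, 0.21, -0.081]
force: [1.6, 1.6, -0.1]
gripper_width: 37.4
```

Run:
```python
from h import *
from cell import robot
s=robot.read_state();print(s["qpos"])
for p in ([535,80,340],[535,70,330]):go(s,p,RB)
```

```text
[-0.54  0.06  1.62  0.46  1.43 -0.14]
t [ 80.  -42.8  33.5] | 96.7 w [-49.48 -48.91  49.49] | 85.4  rows 11.9
t [ 67.6 -39.   39. ] | 87.2 w [-49.48 -48.91  49.49] | 85.4  rows 11.9
```

{"method": "jog_arm", "body": {"series": [{"wx": -4,"wy": -4,"wz": 4,"tx": 7,"ty": -4,"tz": 3,"fingers": 40},{"wx": -8,"wy": -8,"wz": 8,"tx": 14,"ty": -7,"tz": 6,"fingers": 40},{"wx": -12,"wy": -12,"wz": 12,"tx": 21,"ty": -11,"tz": 9,"fingers": 40},{"wx": -16,"wy": -16,"wz": 16,"tx": 28,"ty": -15,"tz": 12,"fingers": 40},{"wx": -20,"wy": -20,"wz": 20,"tx": 35,"ty": -19,"tz": 14,"fingers": 40}]}}

```text
time: 12.03
ee_pos: [532.6, 23.5, 338.7]
orientation: [0.923, 0.345, 0.138, 0.101]
force: [0.5, -0.8, 0.1]
gripper_width: 37.2
```

Run:
```python
from h import *
from cell import robot
s=robot.read_state();print(s["qpos"])
for p in ([535,80,340],seatB(0,120)):go(s,p,RB)
```

```text
[-0.13 -0.02  1.67 -0.05  1.15  0.73]
t [ 39.6 -40.1  -5.6] | 56.6 w [-31.   -30.56  31.48] | 53.7  rows 7.5
t [ 51.9 -99.2  98. ] | 148.8 w [-31.   -30.56  31.48] | 53.7  rows 7.5
```

{"method": "jog_arm", "body": {"series": [{"wx": -4,"wy": -4,"wz": 4,"tx": 7,"ty": -7,"tz": -1,"fingers": 40},{"wx": -8,"wy": -8,"wz": 8,"tx": 14,"ty": -14,"tz": -2,"fingers": 40},{"wx": -12,"wy": -12,"wz": 12,"tx": 21,"ty": -21,"tz": -3,"fingers": 40},{"wx": -16,"wy": -16,"wz": 16,"tx": 28,"ty": -28,"tz": -4,"fingers": 40},{"wx": -20,"wy": -20,"wz": 20,"tx": 35,"ty": -35,"tz": -5,"fingers": 40}]}}

```text
time: 12.45
ee_pos: [535.0, 73.2, 340.6]
orientation: [0.948, 0.148, 0.058, 0.276]
force: [1.9, -0.6, 0.7]
gripper_width: 37.4
```

Run:
```python
from h import *
from cell import robot
s=robot.read_state();print(s["qpos"])
go(s,seatB(0,100),RB)
```

```text
[ 0.28  0.2   1.5  -0.58  1.41  1.62]
t [ 13.9 -95.1  89.9] | 131.6 w [-12.42 -12.33  13.17] | 21.9  rows 3.2
```

{"method": "jog_arm", "body": {"series": [{"wx": -4,"wy": -4,"wz": 4,"tx": 4,"ty": -24,"tz": 15,"fingers": 40},{"wx": -8,"wy": -8,"wz": 8,"tx": 8,"ty": -48,"tz": 35,"fingers": 40},{"wx": -12.4,"wy": -12.3,"wz": 13.1,"tx": 11,"ty": -72,"tz": 60,"fingers": 40},{"wx": -12.4,"wy": -12.3,"wz": 13.1,"tx": 14,"ty": -95,"tz": 85,"fingers": 40},{"wx": -12.4,"wy": -12.3,"wz": 13.1,"tx": 14,"ty": -95,"tz": 90,"fingers": 40}]}}

```text
time: 12.87
ee_pos: [539.4, 109.1, 204.6]
orientation: [0.924, 0.008, -0.004, 0.382]
force: [-1.0, 0.0, -1.1]
gripper_width: 37.5
```

{"method": "jog_arm", "body": {"series": [{"wx": 0,"wy": 0,"wz": 0,"tx": 0,"ty": 0,"tz": 0,"fingers": 40},{"wx": 0,"wy": 0,"wz": 0,"tx": 0,"ty": 0,"tz": 0,"fingers": 40},{"wx": 0,"wy": 0,"wz": 0,"tx": 0,"ty": 0,"tz": 0,"fingers": 40},{"wx": 0,"wy": 0,"wz": 0,"tx": 0,"ty": 0,"tz": 0,"fingers": 40},{"wx": 0,"wy": 0,"wz": 0,"tx": 0,"ty": 0,"tz": 0,"fingers": 40}]}}

```text
time: 13.28
ee_pos: [543.3, 107.1, 216.9]
orientation: [0.925, 0.002, 0.005, 0.38]
force: [-0.7, -0.6, -0.6]
gripper_width: 37.0
```

Run:
```python
from h import *
s=st();go(s,seatB(0,100),RB);go(s,seatB(0,0),RB)
w=snap("wrist","w12")
```

```text
13.2833 w 36.99521866276066 F [-0.69 -0.58 -0.62] along u 0.8443099881810153 n -0.026535816741451567 M [0.32 0.08 0.01] [543.26 107.13 216.9 ]
t [-1.5 -3.   1.1] | 3.5 w [-0.38 -0.24  0.04] | 0.4  rows 0.1
t [ -1.9  -2.4 101.1] | 101.2 w [-0.38 -0.24  0.04] | 0.4  rows 2.4
```

View pics/w12.png

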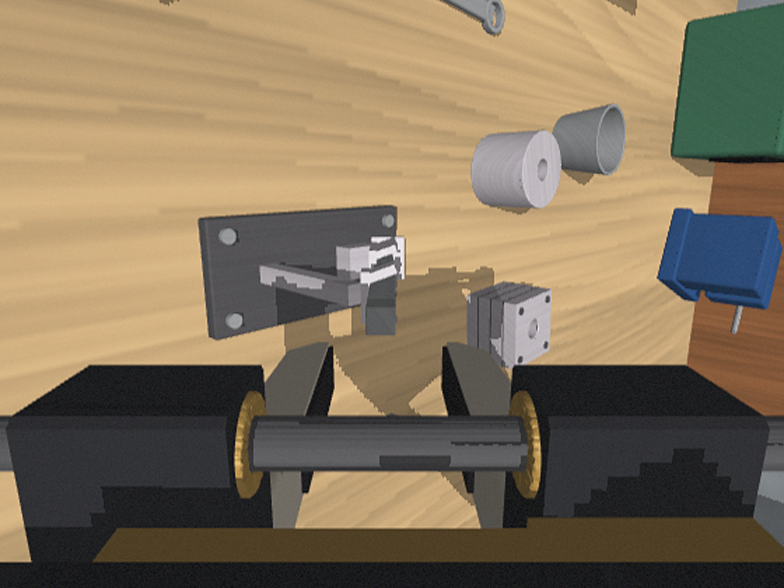

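Run:
```python
from h import *
import pickle
c=pickle.load(open("w12.pkl","rb"))
q=proj(c,[F-180*u, F-180*u+7*n+np.array([7,0,0]),F-180*u-7*n-np.array([7,0,0]),F])
print(q*1.4)
crop(c,230,150,320,250,6,"pics/w12c.png",np.array([F-180*u, F-180*u+7*n+np.array([7,0,0]),F-180*u-7*n-np.array([7,0,0]),F-180*u+7*n-np.array([7,0,0]),F-180*u-7*n+np.array([7,0,0])]))
```

```text
[[381.21 320.47]
 [396.46 305.67]
 [366.16 335.07]
 [384.84 257.86]]
```

View pics/w12c.png

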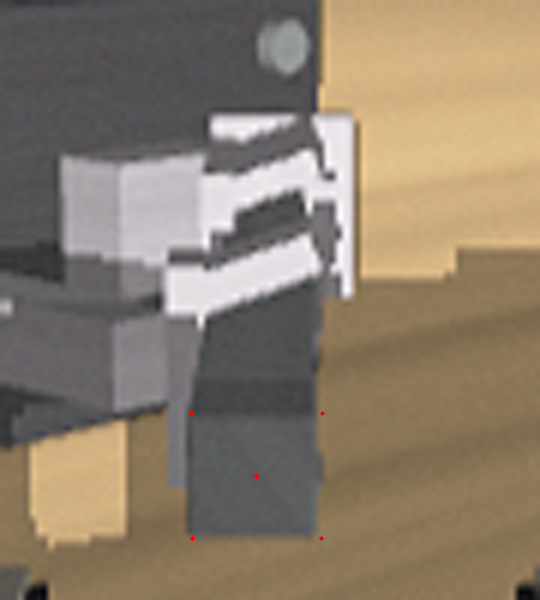

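The predicted tail face falls on the seen one to within about 0.5 mm. Advancing.

{"method": "jog_arm", "body": {"series": [{"wx": -0.4,"wy": -0.2,"wz": 0,"tx": -1,"ty": -2.4,"tz": 25,"fingers": 40},{"wx": -0.4,"wy": -0.2,"wz": 0,"tx": -2,"ty": -2.4,"tz": 50,"fingers": 40},{"wx": -0.4,"wy": -0.2,"wz": 0,"tx": -2,"ty": -2.4,"tz": 72,"fingers": 40},{"wx": -0.4,"wy": -0.2,"wz": 0,"tx": -2,"ty": -2.4,"tz": 88,"fingers": 40},{"wx": -0.4,"wy": -0.2,"wz": 0,"tx": -2,"ty": -2.4,"tz": 94,"fingers": 40}]}}

```text
time: 13.75
ee_pos: [540.6, 41.3, 145.1]
orientation: [0.923, 0.002, 0.0, 0.384]
force: [-0.6, 0.8, -0.6]
gripper_width: 37.3
```

Run:
```python
from h import *
s=st();go(s,seatB(0,0),RB)
w=snap("wrist","w13")
s=st();go(s,seatB(0,0),RB)
```

```text
13.75 w 37.33129402992406 F [-0.63  0.78 -0.61] along u -0.1275441637010115 n -0.9891948521910385 M [0.36 0.03 0.03] [540.62  41.28 145.06]
t [1.8 1.2 3.8] | 4.3 w [0.15 0.24 0.23] | 0.4  rows 0.1
13.8 w 37.48799572713594 F [-0.11 -0.71  0.07] along u 0.4482075172512793 n 0.5529104555823693 M [0.37 0.02 0.01] [540.69  41.3  145.04]
t [1.7 1.2 3.8] | 4.3 w [0.16 0.26 0.23] | 0.4  rows 0.1
```

View pics/w13.png

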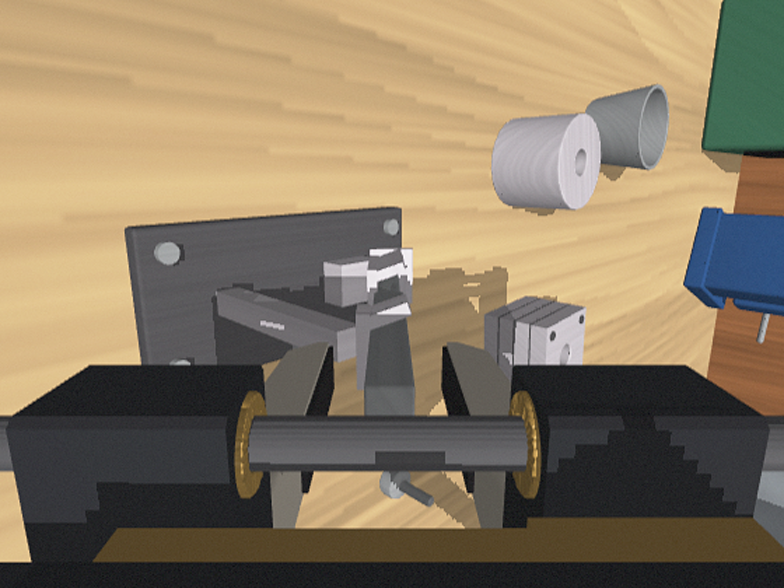

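{"method": "jog_arm", "body": {"series": [{"wx": 0,"wy": 0.2,"wz": 0.2,"tx": 1,"ty": 0.8,"tz": 2,"fingers": 40},{"wx": 0,"wy": 0.2,"wz": 0.2,"tx": 1.7,"ty": 0.8,"tz": 4,"fingers": 40},{"wx": 0,"wy": 0.2,"wz": 0.2,"tx": 1.7,"ty": 0.8,"tz": 4,"fingers": 25},{"wx": 0,"wy": 0.2,"wz": 0.2,"tx": 1.7,"ty": 0.8,"tz": 4,"fingers": 20},{"wx": 0,"wy": 0.2,"wz": 0.2,"tx": 1.7,"ty": 0.8,"tz": 4,"fingers": 20}], "grip_force": 60}}

```text
time: 14.22
ee_pos: [543.5, 40.2, 144.0]
orientation: [0.924, 0.002, 0.004, 0.384]
force: [0.5, 0.6, 0.4]
gripper_width: 21.8
```

{"method": "jog_arm", "body": {"series": [{"wx": 0,"wy": 0,"wz": 0,"tx": 0,"ty": 0,"tz": 0,"fingers": 12},{"wx": 0,"wy": 0,"wz": 0,"tx": 0,"ty": 0,"tz": 0,"fingers": 5},{"wx": 0,"wy": 0,"wz": 0,"tx": 0,"ty": 0,"tz": 0,"fingers": 5},{"wx": 0,"wy": 0,"wz": 0,"tx": 0,"ty": 0,"tz": 0,"fingers": 5},{"wx": 0,"wy": 0,"wz": 0,"tx": 0,"ty": 0,"tz": 0,"fingers": 5}], "grip_force": 60}}

```text
time: 14.63
ee_pos: [543.4, 39.6, 144.1]
orientation: [0.923, 0.002, 0.004, 0.384]
force: [-0.6, 0.6, 4.9]
gripper_width: 13.4
```

Run:
```python
from h import *
s=st();go(s,seatB(0,0),RB)
```

```text
14.6333 w 13.37150397568511 F [-0.57  0.63  4.91] along u -3.916784659591114 n 3.023118632003025 M [-0.46  0.14 -0.13] [543.36  39.6  144.13]
t [-1.   0.7  1.9] | 2.3 w [ 0.17 -0.11  0.02] | 0.2  rows 0.1
```

Gripped. Lifting square to the slope (tool +y).

{"method": "jog_arm", "body": {"series": [{"wx": 0,"wy": 0,"wz": 0,"tx": 0,"ty": 2,"tz": -1,"fingers": 5},{"wx": 0,"wy": 0,"wz": 0,"tx": 0,"ty": 6,"tz": -2,"fingers": 5},{"wx": 0,"wy": 0,"wz": 0,"tx": 0,"ty": 14,"tz": -3,"fingers": 5},{"wx": 0,"wy": 0,"wz": 0,"tx": 0,"ty": 26,"tz": -6,"fingers": 5},{"wx": 0,"wy": 0,"wz": 0,"tx": 0,"ty": 42,"tz": -12,"fingers": 5}]}}

```text
time: 15.05
ee_pos: [542.4, 17.9, 181.2]
orientation: [0.923, 0.002, 0.002, 0.384]
force: [0.6, -0.5, -2.7]
gripper_width: 13.8
```

Run:
```python
from h import *
s=st();w=snap("wrist","w14");b=snap("side","d14");crop(b,240,130,350,230,7,"pics/d14c.png")
print(s["qpos"])
go(s,[500,-120,300],down(0))
go(s,[453,-262.5,260],down(0))
```

```text
15.05 w 13.836969550297113 F [ 0.63 -0.47 -2.7 ] along u 2.243495801679455 n -1.5753002999173478 M [ 0.82  0.02 -0.03] [542.37  17.95 181.15]
[ 0.27  0.49  1.61 -0.77  1.37  2.13]
t [-42.9 181.4  13.7] | 186.9 w [45.12 -0.24  0.28] | 45.1  rows 6.3
t [-90.9 253.5 142.6] | 304.7 w [45.12 -0.24  0.28] | 45.1  rows 7.3
```

View pics/w14.png

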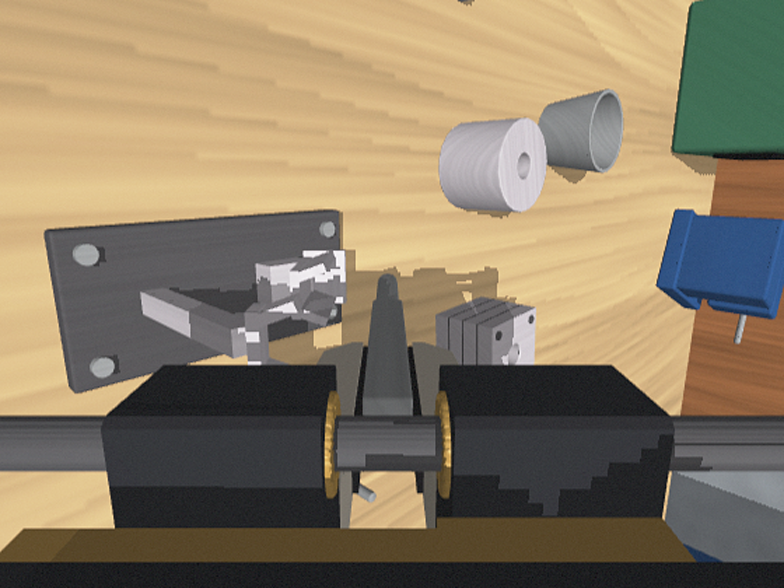

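View pics/d14c.png

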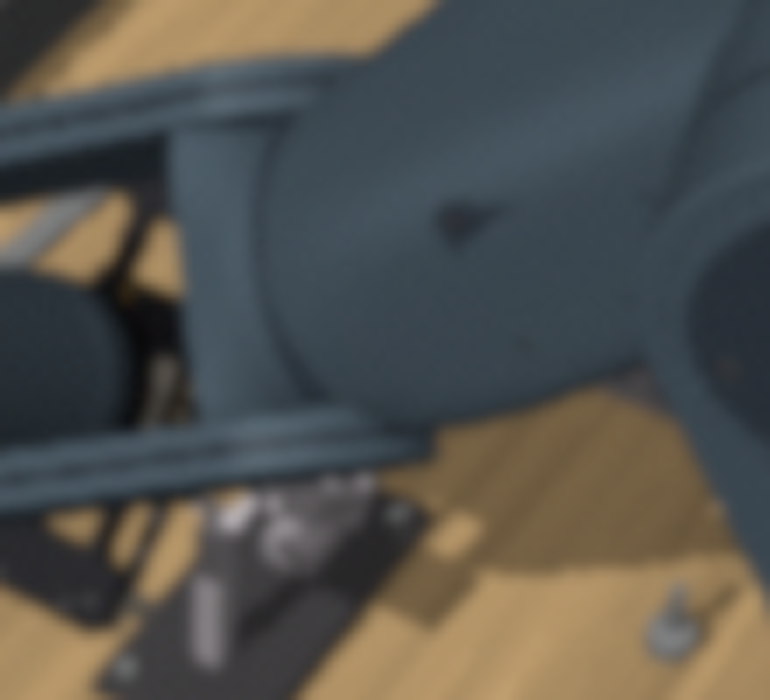

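```bash
cat >> h.py <<'E'
def tipoff(c,s,px,L=165.):
    "tip position in tool frame from wrist pixel, plane tool z=L"
    o,d=ray(c,*px);R0=R.from_quat(s["orientation"]);o=R0.inv().apply(o-s["ee_pos"]);d=R0.inv().apply(d)
    return o+d*(L-o[2])/d[2]
E
python3 - <<'E'
from h import *
from cell import robot
import pickle
c=pickle.load(open("w14.pkl","rb"))
crop(c,240,180,320,310,6,"pics/w14c.png")
c2=robot.camera("wrist");s=robot.read_state();pickle.dump((c2,s),open("t15.pkl","wb"))
crop(c2,240,180,320,310,6,"pics/w15c.png"); print(s["ee_pos"],s["dq"])
for y in(275,280): print(tipoff(c2,s,(388/1.4,y/1.4)))
E
```

```text
[543.68  17.98 183.07] [ 0.01  0.03  0.02  0.02 -0.01  0.01]
[  3.85   2.43 165.  ]
[  0.73   2.43 165.  ]
```

View pics/w15c.png

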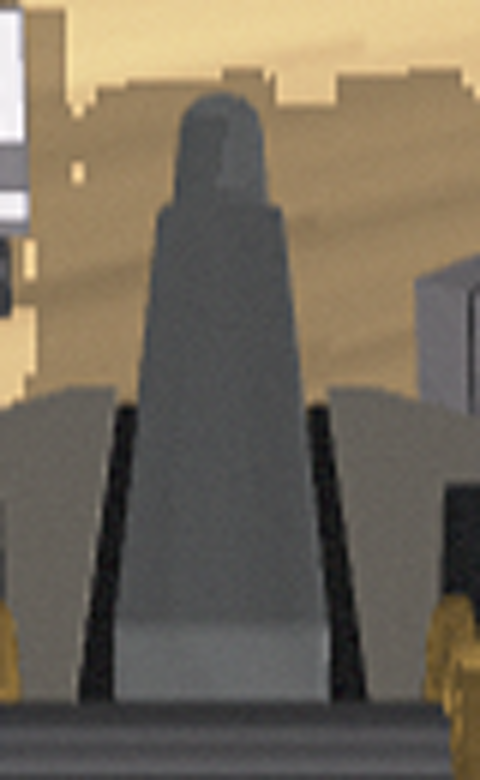

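Run:
```python
from h import *
import pickle
c,s=pickle.load(open("t15.pkl","rb"))
print("top edge",tipoff(c,s,(276.6,195.1)))
R0=R.from_quat(s["orientation"])
for nm,z,x,y in(("tcp",0,0,0),("tip0",165,0,0),("tip -1",165,-1,0)):
    print(nm,(proj(c,s["ee_pos"]+R0.apply([x,y,z]))-[240,180]+.4)*6)
# body edges at depth of step: 95mm from tail side: tool z=165-70=95, y=+-7
for z in (95,10):
  print([ (proj(c,s["ee_pos"]+R0.apply([6,y,z]))[0]-[240,180]+.4)*6 for y in(-7,7)])
```

```text
top edge [  5.01   1.97 165.  ]
tcp [[200.42 611.96]]
tip0 [[208.3 127.4]]
tip -1 [[208.32 134.22]]
[array([143.43, 204.85]), array([268.62, 204.6 ])]
[array([106.93, 480.86]), array([295.13, 480.44])]
```

Run:
```python
from h import *
from cell import robot
import pickle
for i in range(2):
    c=robot.camera("wrist");s=robot.read_state();R0=R.from_quat(s["orientation"]);T=np.array(c["T"])
    print(R0.inv().apply(T[:3,3]-s["ee_pos"]),(R0.inv().as_matrix()@T[:3,:3]).round(4).tolist(),s["ee_pos"])
```

```text
[  65.54    0.93 -144.27] [[-0.0019, 0.9716, 0.2366], [1.0, 0.0023, -0.0012], [-0.0017, 0.2365, -0.9716]] [543.22  18.32 182.05]
[  65.41    0.61 -144.08] [[-0.0018, 0.9715, 0.2369], [1.0, 0.0021, -0.0009], [-0.0013, 0.2369, -0.9715]] [542.9   18.49 181.41]
```

{"method": "jog_arm", "body": {"series": [{"wx": 3,"wy": 0,"wz": 0,"tx": -4,"ty": 30,"tz": -15,"fingers": 5},{"wx": 9,"wy": 0,"wz": 0,"tx": -10,"ty": 62,"tz": -28,"fingers": 5},{"wx": 16,"wy": 0,"wz": 0,"tx": -18,"ty": 98,"tz": -30,"fingers": 5},{"wx": 23,"wy": 0,"wz": 0,"tx": -26,"ty": 132,"tz": -20,"fingers": 5},{"wx": 30,"wy": 0,"wz": 0,"tx": -35,"ty": 165,"tz": -5,"fingers": 5}]}}

```text
time: 15.72
ee_pos: [509.0, -93.6, 304.6]
orientation: [0.991, 0.005, 0.006, 0.13]
force: [0.6, -0.2, -4.7]
gripper_width: 13.5
```

Run:
```python
from h import *
s=st();print(s["qpos"])
go(s,[454,-262.5,260],down(0))
```

```text
15.7167 w 13.499617334060623 F [ 0.62 -0.16 -4.66] along u 3.4112755992859367 n -3.1757074773030562 M [0.26 0.13 0.  ] [509.01 -93.62 304.56]
[-0.23  0.14  1.55 -0.26  1.38  1.37]
t [-57.3 151.2  85.9] | 183.1 w [14.97 -0.68  0.55] | 15.0  rows 4.4
```

{"method": "jog_arm", "body": {"series": [{"wx": 5,"wy": -0.3,"wz": 0.3,"tx": -13,"ty": 35,"tz": 12,"fingers": 5},{"wx": 10,"wy": -0.6,"wz": 0.5,"tx": -26,"ty": 70,"tz": 26,"fingers": 5},{"wx": 15,"wy": -0.7,"wz": 0.5,"tx": -39,"ty": 105,"tz": 42,"fingers": 5},{"wx": 15,"wy": -0.7,"wz": 0.5,"tx": -50,"ty": 135,"tz": 60,"fingers": 5},{"wx": 15,"wy": -0.7,"wz": 0.5,"tx": -57,"ty": 151,"tz": 76,"fingers": 5}]}}

```text
time: 16.13
ee_pos: [450.2, -265.2, 266.8]
orientation: [1.0, -0.005, -0.004, 0.002]
force: [0.3, -0.2, -2.8]
gripper_width: 13.9
```

{"method": "jog_arm", "body": {"series": [{"wx": 0,"wy": 0,"wz": 0,"tx": 0,"ty": 0,"tz": 0,"fingers": 5},{"wx": 0,"wy": 0,"wz": 0,"tx": 0,"ty": 0,"tz": 0,"fingers": 5},{"wx": 0,"wy": 0,"wz": 0,"tx": 0,"ty": 0,"tz": 0,"fingers": 5},{"wx": 0,"wy": 0,"wz": 0,"tx": 0,"ty": 0,"tz": 0,"fingers": 5},{"wx": 0,"wy": 0,"wz": 0,"tx": 0,"ty": 0,"tz": 0,"fingers": 5}]}}

```text
time: 16.55
ee_pos: [453.1, -258.8, 268.2]
orientation: [1.0, -0.001, -0.003, 0.002]
force: [-0.0, -0.2, -2.4]
gripper_width: 13.6
```

Run:
```python
from h import *
s=st();print(s["qpos"])
go(s,[454,-262.5,240],down(0))
w=snap("wrist","w16");a=snap("scene","s16");b=snap("side","d16")
crop(a,150,230,250,330,6,"pics/s16c.png");crop(b,290,110,380,210,6,"pics/d16c.png")
```

```text
16.55 w 13.576985270807004 F [-0.02 -0.23 -2.45] along u 1.8908770668169816 n -1.5704199487109318 M [ 0.08 -0.02  0.03] [ 453.06 -258.85  268.22]
[-0.73  0.19  1.55 -0.01  1.4   0.85]
t [ 1.1  3.5 28.2] | 28.5 w [ 0.21  0.33 -0.12] | 0.4  rows 0.7
```

View pics/w16.png

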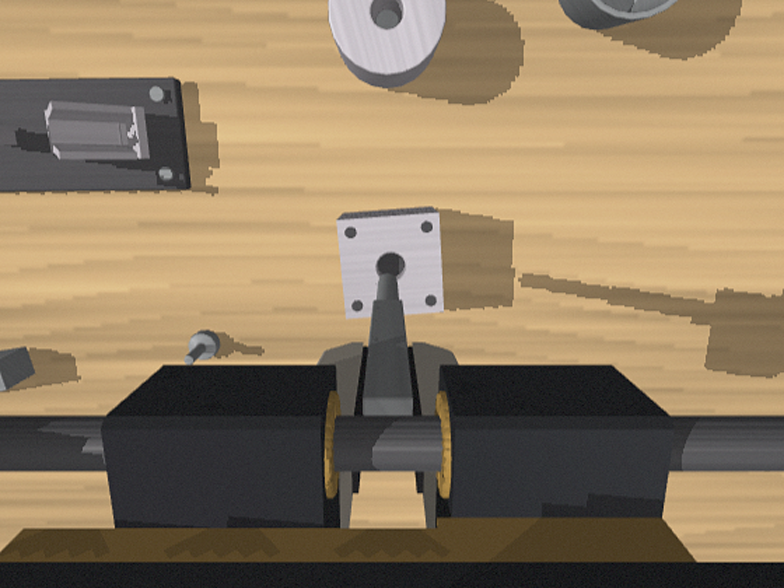

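View pics/s16c.png

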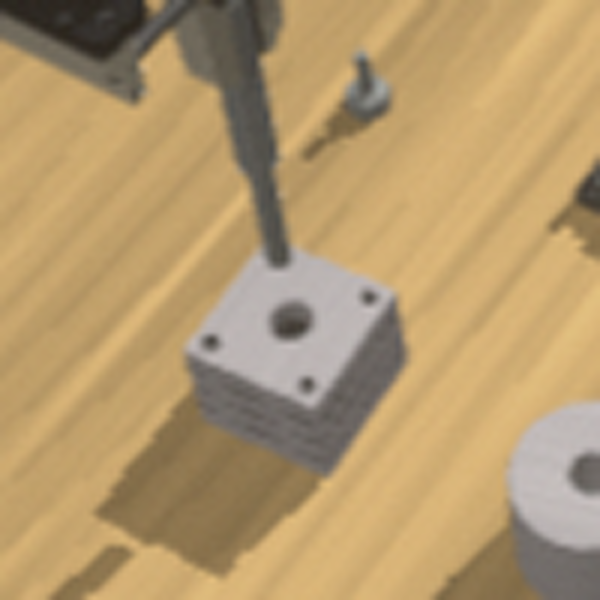

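View pics/d16c.png

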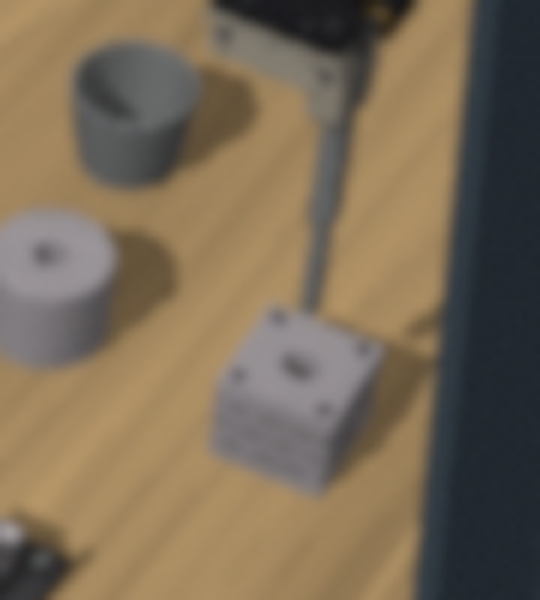

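Run:
```python
from h import *
from cell import robot
import pickle
c=pickle.load(open("w16.pkl","rb"))
crop(c,225,135,330,290,5,"pics/w16c.png")
```

```text
(no output)
```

View pics/w16c.png

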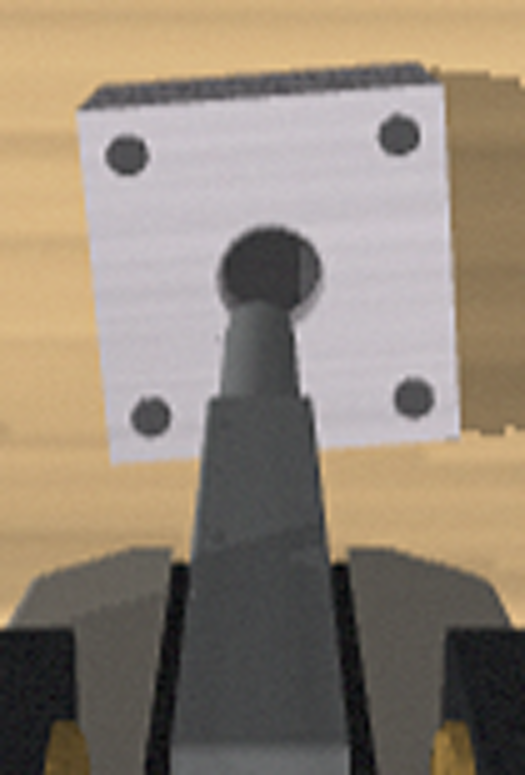

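Run:
```python
from h import *
from cell import robot
import pickle
c=pickle.load(open("w16.pkl","rb"));s=robot.read_state()
g=lambda x,y:(225+x/5-.4,135+y/5-.4)
print("mouth",onz(c,*g(271.5,275),60))
e=onz(c,*g(262,303),s["ee_pos"][2]-165);print("tip edge",e,"tip ctr",e-[6,0,0])
print("tip at drift center est via body: ", tipoff(c,s,g(262,303)))
print(s["ee_pos"],R.from_quat(s["orientation"]).as_matrix()[:,2])
```

```text
mouth [ 453.3  -262.71   60.  ]
tip edge [ 456.53 -260.58  103.22] tip ctr [ 450.53 -260.58  103.22]
tip at drift center est via body:  [  4.53   0.68 165.  ]
[ 452.93 -259.24  268.22] [-0.01 -0.   -1.  ]
```

The well mouth measures (453.3, -262.7) and the tip (450.5, -260.6). I'll correct and lower to just above the mouth.

{"method": "jog_arm", "body": {"series": [{"wx": 0.2,"wy": 0.3,"wz": 0,"tx": 1.5,"ty": 2.2,"tz": 10,"fingers": 5},{"wx": 0.2,"wy": 0.3,"wz": 0,"tx": 1.5,"ty": 2.2,"tz": 20,"fingers": 5},{"wx": 0.2,"wy": 0.3,"wz": 0,"tx": 1.5,"ty": 2.2,"tz": 30,"fingers": 5},{"wx": 0.2,"wy": 0.3,"wz": 0,"tx": 1.5,"ty": 2.2,"tz": 35,"fingers": 5},{"wx": 0.2,"wy": 0.3,"wz": 0,"tx": 1.5,"ty": 2.2,"tz": 35,"fingers": 5}]}}

```text
time: 17.12
ee_pos: [452.7, -261.7, 230.5]
orientation: [1.0, -0.002, -0.002, -0.001]
force: [-0.6, 0.8, -3.7]
gripper_width: 13.9
```

Run:
```python
from h import *
s=st()
w=snap("wrist","w17");a=snap("scene","s17");b=snap("side","d17")
s=st();print(R.from_quat(s["orientation"]).as_matrix()[:,2])
crop(a,160,250,240,320,8,"pics/s17c.png");crop(b,310,130,370,200,8,"pics/d17c.png");crop(w,225,135,330,290,5,"pics/w17c.png")
```

```text
17.1167 w 13.92468367470346 F [-0.57  0.85 -3.7 ] along u 2.015113605682642 n -3.2235363829760337 M [ 0.06  0.01 -0.02] [ 452.66 -261.74  230.45]
17.2667 w 13.362242244708735 F [-0.51  0.5  -1.87] along u 0.9679888821499752 n -1.6797875978969585 M [-0.04 -0.01  0.04] [ 453.72 -262.68  232.78]
[-0.  0. -1.]
```

View pics/w17c.png

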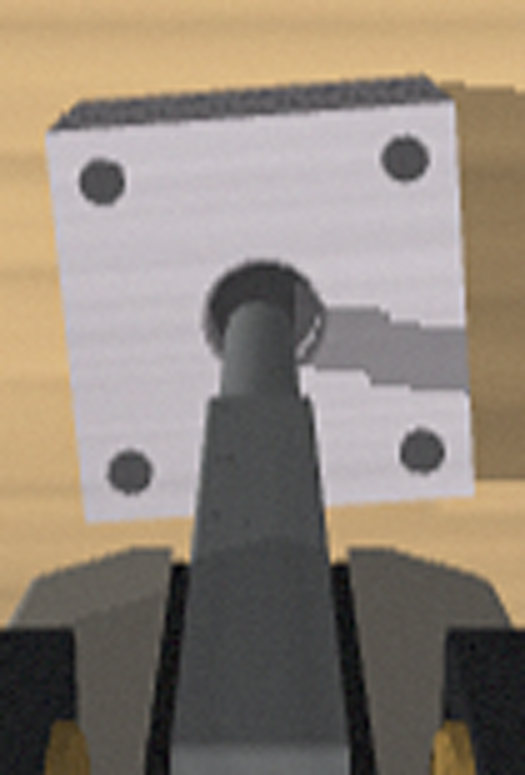

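View pics/s17c.png

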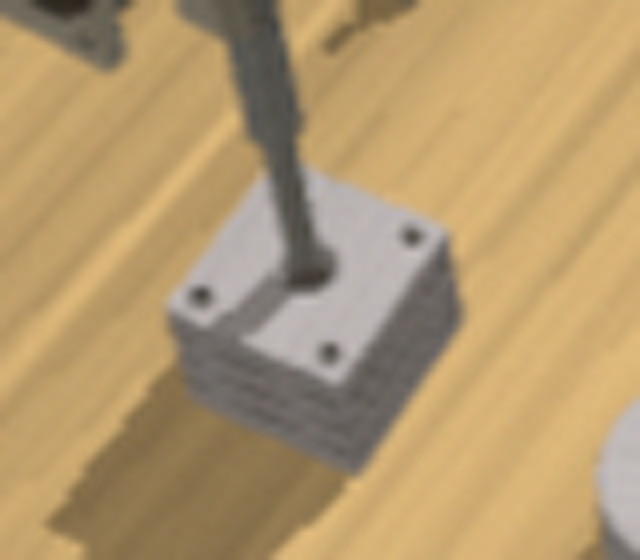

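View pics/d17c.png

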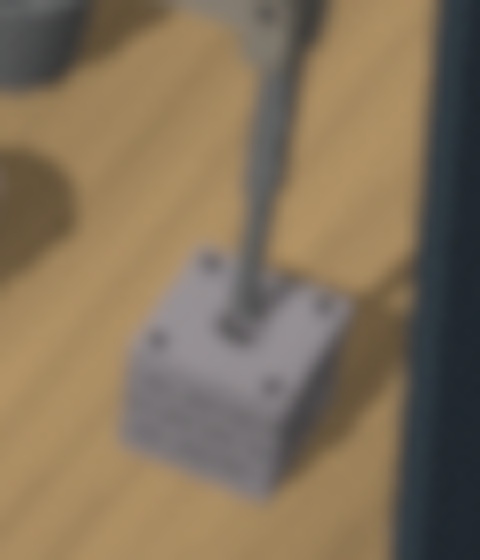

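Run:
```python
from h import *
from cell import robot
import pickle
c=pickle.load(open("w17.pkl","rb"));s=robot.read_state()
g=lambda x,y:(225+x/5-.4,135+y/5-.4)
print("mouth",onz(c,*g(265,316.5),60))
e=onz(c,*g(262,303),s["ee_pos"][2]-165);print("tip edge",e,"tip ctr",e-[6,0,0])
print(s["ee_pos"])
```

```text
mouth [ 452.88 -262.91   60.  ]
tip edge [ 456.84 -262.4    67.78] tip ctr [ 450.84 -262.4    67.78]
[ 453.72 -262.68  232.78]
```

{"method": "jog_arm", "body": {"series": [{"wx": 0,"wy": 0,"wz": 0,"tx": 1.5,"ty": 0.3,"tz": 2,"fingers": 5},{"wx": 0,"wy": 0,"wz": 0,"tx": 1.5,"ty": 0.3,"tz": 7,"fingers": 5},{"wx": 0,"wy": 0,"wz": 0,"tx": 1.5,"ty": 0.3,"tz": 12,"fingers": 5},{"wx": 0,"wy": 0,"wz": 0,"tx": 1.5,"ty": 0.3,"tz": 17,"fingers": 5},{"wx": 0,"wy": 0,"wz": 0,"tx": 1.5,"ty": 0.3,"tz": 20,"fingers": 5}]}}

```text
time: 17.68
ee_pos: [454.8, -262.6, 211.8]
orientation: [1.0, -0.002, -0.001, -0.0]
force: [-0.5, 0.0, -2.8]
gripper_width: 14.1
```

Run:
```python
from h import *
s=st()
w=snap("wrist","w18");a=snap("scene","s18")
s=st();print(R.from_quat(s["orientation"]).as_matrix()[:,2])
crop(a,160,250,240,320,8,"pics/s18c.png");crop(w,225,135,330,290,5,"pics/w18c.png")
```

```text
17.6833 w 14.054850786769382 F [-0.48  0.02 -2.82] along u 1.9708403932943481 n -2.0113125020525926 M [0.01 0.02 0.  ] [ 454.81 -262.55  211.8 ]
17.7833 w 13.37580293094655 F [ 0.15 -0.57 -2.62] along u 2.2568217038585114 n -1.4509411866328852 M [-0.01 -0.01  0.02] [ 454.7  -262.47  211.84]
[-0.  0. -1.]
```

View pics/w18c.png

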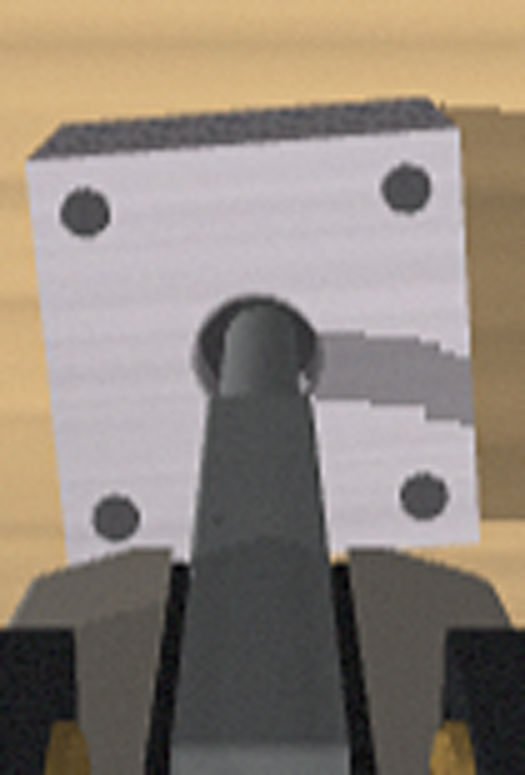

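View pics/s18c.png

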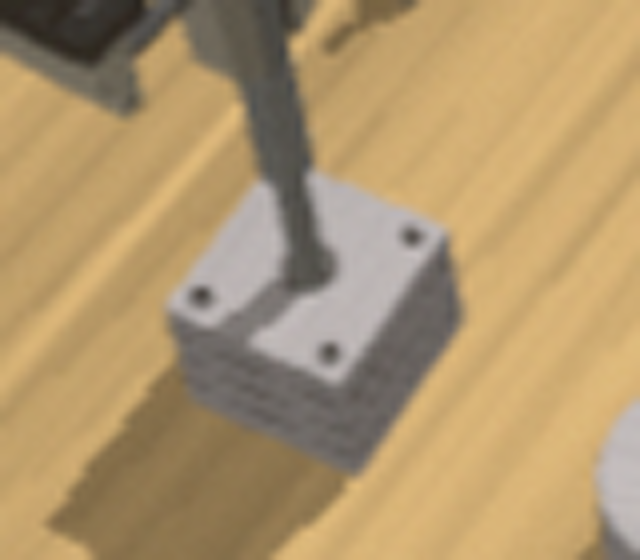

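The tip is in the well and centred, with gaps of 27 and 28 px. Lowering onto the pin.

{"method": "jog_arm", "body": {"series": [{"wx": 0,"wy": 0,"wz": 0,"tx": 0,"ty": 0,"tz": 3,"fingers": 5},{"wx": 0,"wy": 0,"wz": 0,"tx": 0,"ty": 0,"tz": 6,"fingers": 5},{"wx": 0,"wy": 0,"wz": 0,"tx": 0,"ty": 0,"tz": 8,"fingers": 5},{"wx": 0,"wy": 0,"wz": 0,"tx": 0,"ty": 0,"tz": 10,"fingers": 5},{"wx": 0,"wy": 0,"wz": 0,"tx": 0,"ty": 0,"tz": 12,"fingers": 5}]}}

```text
time: 18.2
ee_pos: [455.1, -262.9, 200.6]
orientation: [1.0, -0.002, -0.0, -0.0]
force: [-0.9, 0.6, -2.4]
gripper_width: 13.4
```

{"method": "jog_arm", "body": {"series": [{"wx": 0,"wy": 0,"wz": 0,"tx": 0,"ty": 0,"tz": 1,"fingers": 5},{"wx": 0,"wy": 0,"wz": 0,"tx": 0,"ty": 0,"tz": 2,"fingers": 5},{"wx": 0,"wy": 0,"wz": 0,"tx": 0,"ty": 0,"tz": 3,"fingers": 5},{"wx": 0,"wy": 0,"wz": 0,"tx": 0,"ty": 0,"tz": 4,"fingers": 5},{"wx": 0,"wy": 0,"wz": 0,"tx": 0,"ty": 0,"tz": 4,"fingers": 5}]}}

```text
time: 18.62
ee_pos: [455.2, -262.9, 196.8]
orientation: [1.0, -0.002, -0.0, 0.0]
force: [0.2, 0.0, -3.3]
gripper_width: 13.6
```

{"method": "jog_arm", "body": {"series": [{"wx": 0,"wy": 0,"wz": 0,"tx": 0,"ty": 0,"tz": 1,"fingers": 5},{"wx": 0,"wy": 0,"wz": 0,"tx": 0,"ty": 0,"tz": 2,"fingers": 5},{"wx": 0,"wy": 0,"wz": 0,"tx": 0,"ty": 0,"tz": 3,"fingers": 5},{"wx": 0,"wy": 0,"wz": 0,"tx": 0,"ty": 0,"tz": 4,"fingers": 5},{"wx": 0,"wy": 0,"wz": 0,"tx": 0,"ty": 0,"tz": 4,"fingers": 5}]}}

```text
time: 19.03
ee_pos: [455.2, -263.0, 192.9]
orientation: [1.0, -0.002, -0.0, 0.0]
force: [-0.2, 0.9, 2.0]
gripper_width: 13.4
```

{"method": "jog_arm", "body": {"series": [{"wx": 0,"wy": 0,"wz": 0,"tx": 0,"ty": 0,"tz": 0.5,"fingers": 5},{"wx": 0,"wy": 0,"wz": 0,"tx": 0,"ty": 0,"tz": 1,"fingers": 5},{"wx": 0,"wy": 0,"wz": 0,"tx": 0,"ty": 0,"tz": 1.5,"fingers": 5},{"wx": 0,"wy": 0,"wz": 0,"tx": 0,"ty": 0,"tz": 2,"fingers": 5},{"wx": 0,"wy": 0,"wz": 0,"tx": 0,"ty": 0,"tz": 2,"fingers": 5}]}}

```text
time: 19.45
ee_pos: [455.2, -262.9, 190.7]
orientation: [1.0, -0.002, -0.0, 0.0]
force: [0.4, -0.7, 2.0]
gripper_width: 13.5
```

{"method": "jog_arm", "body": {"series": [{"wx": 0,"wy": 0,"wz": 0,"tx": 0,"ty": 0,"tz": 0.5,"fingers": 5},{"wx": 0,"wy": 0,"wz": 0,"tx": 0,"ty": 0,"tz": 1,"fingers": 5},{"wx": 0,"wy": 0,"wz": 0,"tx": 0,"ty": 0,"tz": 1.5,"fingers": 5},{"wx": 0,"wy": 0,"wz": 0,"tx": 0,"ty": 0,"tz": 2,"fingers": 5},{"wx": 0,"wy": 0,"wz": 0,"tx": 0,"ty": 0,"tz": 2,"fingers": 5}]}}

```text
time: 19.87
ee_pos: [455.2, -262.9, 188.7]
orientation: [1.0, -0.002, -0.0, 0.0]
force: [-0.1, 0.6, 2.2]
gripper_width: 13.3
```

{"method": "jog_arm", "body": {"series": [{"wx": 0,"wy": 0,"wz": 0,"tx": 0,"ty": 0,"tz": 0.5,"fingers": 5},{"wx": 0,"wy": 0,"wz": 0,"tx": 0,"ty": 0,"tz": 1,"fingers": 5},{"wx": 0,"wy": 0,"wz": 0,"tx": 0,"ty": 0,"tz": 1.5,"fingers": 5},{"wx": 0,"wy": 0,"wz": 0,"tx": 0,"ty": 0,"tz": 1.5,"fingers": 5},{"wx": 0,"wy": 0,"wz": 0,"tx": 0,"ty": 0,"tz": 1.5,"fingers": 5}]}}

```text
time: 20.28
ee_pos: [455.2, -262.9, 187.2]
orientation: [1.0, -0.002, -0.0, -0.0]
force: [0.5, -1.0, 1.4]
gripper_width: 13.8
```

{"method": "jog_arm", "body": {"series": [{"wx": 0,"wy": 0,"wz": 0,"tx": 0,"ty": 0,"tz": 0.4,"fingers": 5},{"wx": 0,"wy": 0,"wz": 0,"tx": 0,"ty": 0,"tz": 0.8,"fingers": 5},{"wx": 0,"wy": 0,"wz": 0,"tx": 0,"ty": 0,"tz": 1.2,"fingers": 5},{"wx": 0,"wy": 0,"wz": 0,"tx": 0,"ty": 0,"tz": 1.2,"fingers": 5},{"wx": 0,"wy": 0,"wz": 0,"tx": 0,"ty": 0,"tz": 1.2,"fingers": 5}]}}

```text
time: 20.7
ee_pos: [455.1, -262.9, 186.0]
orientation: [1.0, -0.002, -0.0, -0.0]
force: [0.4, -0.7, 3.5]
gripper_width: 13.9
```

```bash
python3 -c "
from h import *
s=st()"
```

```text
20.7 w 13.915988311382385 F [ 0.39 -0.67  3.47] along u -1.9768617525663539 n 2.932270015186688 M [-0.13 -0.22 -0.02] [ 455.13 -262.88  186.01]
```

{"method": "jog_arm", "body": {"series": [{"wx": 0,"wy": 0,"wz": 0,"tx": 0,"ty": 0,"tz": 0.4,"fingers": 5},{"wx": 0,"wy": 0,"wz": 0,"tx": 0,"ty": 0,"tz": 0.8,"fingers": 5},{"wx": 0,"wy": 0,"wz": 0,"tx": 0,"ty": 0,"tz": 1.2,"fingers": 5},{"wx": 0,"wy": 0,"wz": 0,"tx": 0,"ty": 0,"tz": 1.2,"fingers": 5},{"wx": 0,"wy": 0,"wz": 0,"tx": 0,"ty": 0,"tz": 1.2,"fingers": 5}]}}

```text
time: 21.12
ee_pos: [455.2, -262.9, 185.3]
orientation: [1.0, -0.002, -0.0, 0.0]
force: [0.6, 0.5, 5.1]
gripper_width: 14.0
```

{"method": "jog_arm", "body": {"series": [{"wx": 0,"wy": 0,"wz": 0,"tx": 0,"ty": 0,"tz": 0.4,"fingers": 5},{"wx": 0,"wy": 0,"wz": 0,"tx": 0,"ty": 0,"tz": 0.8,"fingers": 5},{"wx": 0,"wy": 0,"wz": 0,"tx": 0,"ty": 0,"tz": 1,"fingers": 5},{"wx": 0,"wy": 0,"wz": 0,"tx": 0,"ty": 0,"tz": 1,"fingers": 5},{"wx": 0,"wy": 0,"wz": 0,"tx": 0,"ty": 0,"tz": 1,"fingers": 5}]}}

```text
time: 21.53
ee_pos: [455.3, -263.0, 185.2]
orientation: [1.0, -0.002, -0.0, 0.0]
force: [-1.7, 1.2, 11.2]
gripper_width: 13.7
```

{"method": "jog_arm", "body": {"series": [{"wx": 0,"wy": 0,"wz": 0,"tx": 0,"ty": 0,"tz": 0.4,"fingers": 5},{"wx": 0,"wy": 0,"wz": 0,"tx": 0,"ty": 0,"tz": 0.8,"fingers": 5},{"wx": 0,"wy": 0,"wz": 0,"tx": 0,"ty": 0,"tz": 0.8,"fingers": 5},{"wx": 0,"wy": 0,"wz": 0,"tx": 0,"ty": 0,"tz": 0.8,"fingers": 5},{"wx": 0,"wy": 0,"wz": 0,"tx": 0,"ty": 0,"tz": 0.8,"fingers": 5}]}}

```text
time: 21.95
ee_pos: [455.4, -263.0, 185.1]
orientation: [1.0, -0.002, 0.0, 0.001]
force: [-1.9, 1.5, 16.0]
gripper_width: 14.0
```

```bash
python3 -c "
from h import *
s=st();snap('wrist','w19')"
```

```text
21.95 w 14.028744397881223 F [-1.91  1.5  16.01] along u -12.391775779899309 n 10.245882992429783 M [0.66 0.68 0.02] [ 455.43 -263.01  185.11]
```

View pics/w19.png

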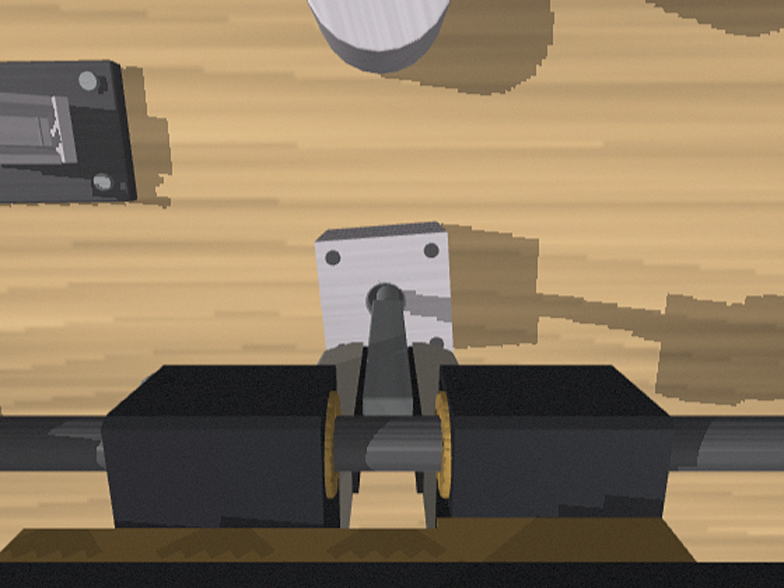

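The pin has stopped dead: the force rose from 5 to 16 N with 0.2 mm of motion, and the tip is at ≈21 mm. Withdrawing.

{"method": "jog_arm", "body": {"series": [{"wx": 0,"wy": 0,"wz": 0,"tx": 0,"ty": 0,"tz": -5,"fingers": 5},{"wx": 0,"wy": 0,"wz": 0,"tx": 0,"ty": 0,"tz": -20,"fingers": 5},{"wx": 0,"wy": 0,"wz": 0,"tx": 0,"ty": 0,"tz": -50,"fingers": 5},{"wx": 0,"wy": 0,"wz": 0,"tx": 0,"ty": 0,"tz": -85,"fingers": 5},{"wx": 0,"wy": 0,"wz": 0,"tx": 0,"ty": 0,"tz": -110,"fingers": 5}]}}

```text
time: 22.42
ee_pos: [454.8, -262.5, 294.2]
orientation: [1.0, -0.002, -0.001, -0.001]
force: [0.2, -0.5, -2.6]
gripper_width: 13.8
```

Run:
```python
from h import *
w=snap("wrist","w20");s=st();a=snap("scene","s20")
crop(w,225,135,330,290,5,"pics/w20c.png");crop(a,150,230,270,340,6,"pics/s20c.png")
go(s,seatB(60,10,162),RB);go(s,[510,-95,310],tool([0,-.3,-.95],[1,0,0]))
```

```text
22.4667 w 13.821181887809335 F [ 1.67 -1.69  0.96] along u 0.5234993308421306 n 1.8821648822785235 M [-0.07 -0.17 -0.01] [ 456.51 -263.93  299.29]
t [  84.6 -268.6  104.2] | 300.3 w [-44.72   0.2   -0.47] | 44.7  rows 7.2
t [  52.8 -169.1  -11.3] | 177.5 w [-17.25  -0.21  -0.28] | 17.3  rows 4.3
```

View pics/w20c.png

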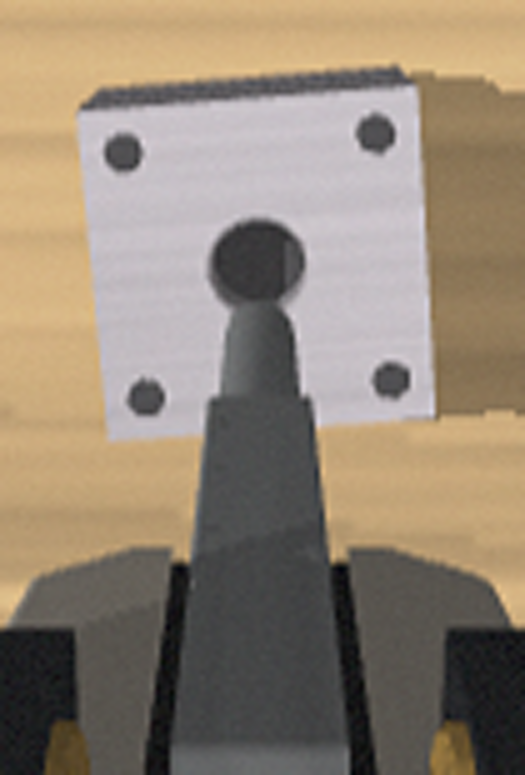

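View pics/s20c.png

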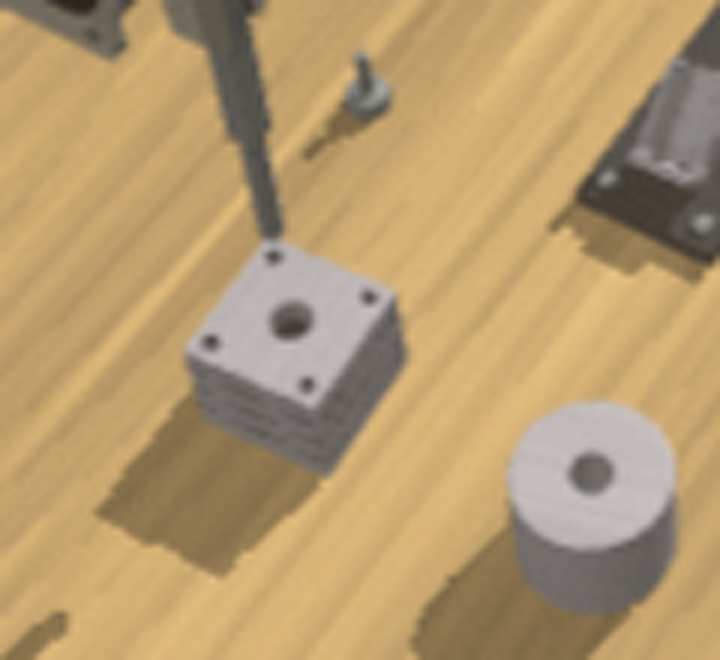

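{"method": "jog_arm", "body": {"series": [{"wx": -2,"wy": 0,"wz": 0,"tx": 10,"ty": -30,"tz": -8,"fingers": 5},{"wx": -5,"wy": 0,"wz": 0,"tx": 20,"ty": -65,"tz": -11,"fingers": 5},{"wx": -9,"wy": 0,"wz": 0,"tx": 30,"ty": -100,"tz": -11,"fingers": 5},{"wx": -13,"wy": 0,"wz": -0.2,"tx": 42,"ty": -135,"tz": -11,"fingers": 5},{"wx": -17,"wy": 0,"wz": -0.3,"tx": 53,"ty": -169,"tz": -11,"fingers": 5}]}}

```text
time: 22.93
ee_pos: [508.1, -92.4, 301.8]
orientation: [0.989, 0.0, -0.002, 0.149]
force: [1.0, -0.2, -3.3]
gripper_width: 13.5
```

```bash
cat >> h.py <<'E'
G0=np.array([543.4,39.6,144.1])
E
python3 - <<'E'
from h import *
s=st();go(s,G0+60*n-12*u,RB);print(G0+60*n-12*u)
E
```

```text
22.9333 w 13.497253225862632 F [ 1.   -0.18 -3.29] along u 2.459397278131984 n -2.1919140176291068 M [ 0.38  0.06 -0.03] [508.1  -92.4  301.78]
t [  36.  -125.1   73.1] | 149.3 w [-27.89   0.53   0.04] | 27.9  rows 3.9
[543.7    5.66 195.01]
```

{"method": "jog_arm", "body": {"series": [{"wx": -7,"wy": 0.2,"wz": 0,"tx": 9,"ty": -32,"tz": 18,"fingers": 5},{"wx": -14,"wy": 0.4,"wz": 0,"tx": 18,"ty": -64,"tz": 36,"fingers": 5},{"wx": -21,"wy": 0.5,"wz": 0,"tx": 27,"ty": -95,"tz": 54,"fingers": 5},{"wx": -27.9,"wy": 0.5,"wz": 0,"tx": 36,"ty": -125,"tz": 73,"fingers": 5},{"wx": -27.9,"wy": 0.5,"wz": 0,"tx": 36,"ty": -125,"tz": 73,"fingers": 5}]}}

```text
time: 23.35
ee_pos: [540.3, 11.3, 177.6]
orientation: [0.923, 0.012, -0.009, 0.385]
force: [-1.3, 0.8, -7.5]
gripper_width: 13.6
```

{"method": "jog_arm", "body": {"series": [{"wx": 0,"wy": 0,"wz": 0,"tx": 0,"ty": 0,"tz": 0,"fingers": 5},{"wx": 0,"wy": 0,"wz": 0,"tx": 0,"ty": 0,"tz": 0,"fingers": 5},{"wx": 0,"wy": 0,"wz": 0,"tx": 0,"ty": 0,"tz": 0,"fingers": 5},{"wx": 0,"wy": 0,"wz": 0,"tx": 0,"ty": 0,"tz": 0,"fingers": 5},{"wx": 0,"wy": 0,"wz": 0,"tx": 0,"ty": 0,"tz": 0,"fingers": 5}]}}

```text
time: 23.77
ee_pos: [545.2, 2.4, 201.3]
orientation: [0.925, -0.001, 0.006, 0.381]
force: [-0.3, -0.3, -2.3]
gripper_width: 13.5
```

Run:
```python
from h import *
s=st();go(s,G0+60*n-12*u,RB);go(s,G0+20*n-10*u,RB)
snap("wrist","w21");b=snap("scene","s21");crop(b,220,180,340,280,6.5,"pics/s21c.png")
```

```text
23.7667 w 13.461544851736557 F [-0.33 -0.32 -2.3 ] along u 1.8551438361467056 n -1.4004795775165493 M [ 0.82 -0.02 -0.  ] [545.19   2.4  201.34]
t [-1.6 -6.8  2.2] | 7.3 w [-0.22 -0.24 -0.43] | 0.5  rows 0.2
t [ -2.1 -46.7   4.3] | 47.0 w [-0.22 -0.24 -0.43] | 0.5  rows 1.1
```

View pics/w21.png

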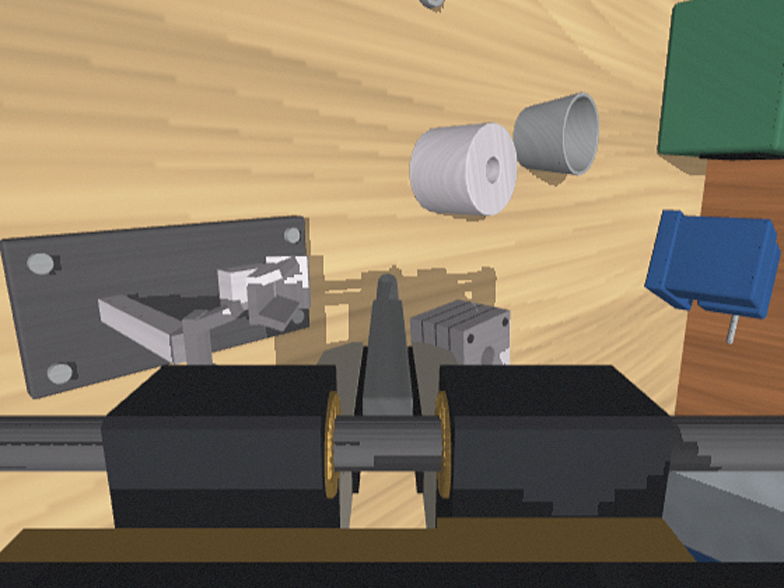

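View pics/s21c.png

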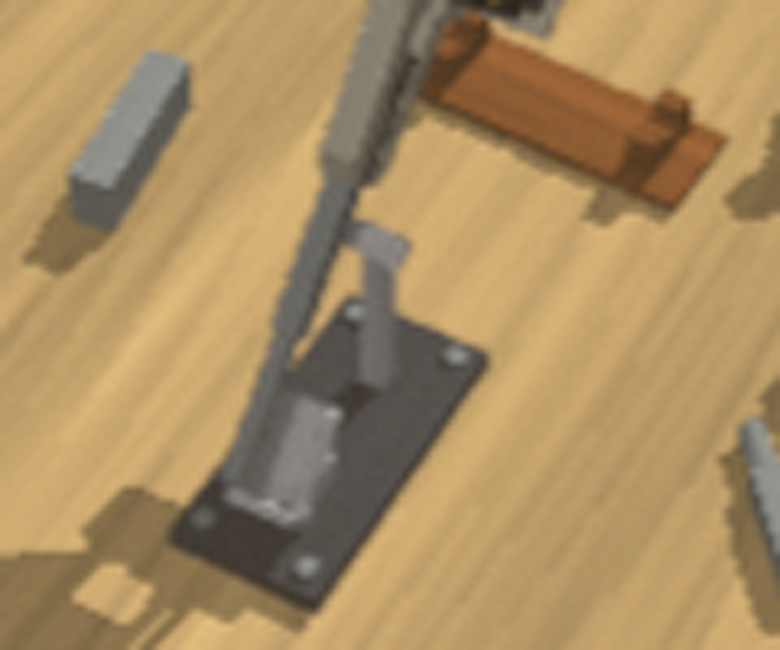

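{"method": "jog_arm", "body": {"series": [{"wx": -0.2,"wy": -0.2,"wz": -0.4,"tx": -1,"ty": -12,"tz": 1,"fingers": 5},{"wx": -0.2,"wy": -0.2,"wz": -0.4,"tx": -2,"ty": -24,"tz": 2,"fingers": 5},{"wx": -0.2,"wy": -0.2,"wz": -0.4,"tx": -2,"ty": -34,"tz": 3,"fingers": 5},{"wx": -0.2,"wy": -0.2,"wz": -0.4,"tx": -2,"ty": -42,"tz": 4,"fingers": 5},{"wx": -0.2,"wy": -0.2,"wz": -0.4,"tx": -2,"ty": -42,"tz": 4,"fingers": 5}]}}

```text
time: 24.28
ee_pos: [542.0, 32.4, 162.7]
orientation: [0.924, 0.005, -0.001, 0.383]
force: [-0.0, 0.3, -2.8]
gripper_width: 14.0
```

Run:
```python
from h import *
snap("wrist","w22");b=snap("scene","s22");crop(b,220,180,340,280,6.5,"pics/s22c.png")
s=st();go(s,G0-8*u,RB)
```

```text
24.3833 w 13.638993575948613 F [ 0.51 -0.46 -2.84] along u 2.3392664568348396 n -1.6797780297045972 M [ 0.78 -0.03 -0.02] [542.6  31.5 164.3]
t [  0.9 -20.    0.5] | 20.0 w [0.15 0.14 0.5 ] | 0.5  rows 0.5
```

View pics/w22.png

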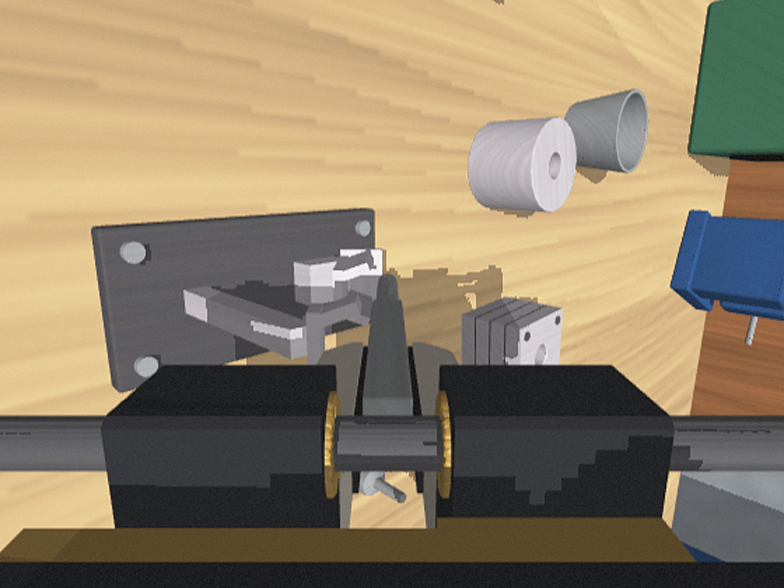

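View pics/s22c.png

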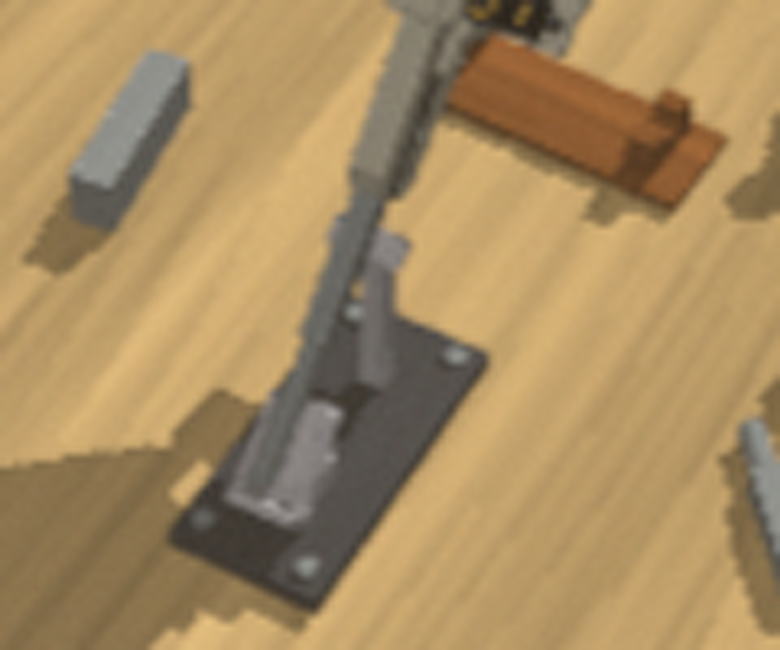

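{"method": "jog_arm", "body": {"series": [{"wx": 0.1,"wy": 0.1,"wz": 0.4,"tx": 0.8,"ty": -5,"tz": 0,"fingers": 5},{"wx": 0.1,"wy": 0.1,"wz": 0.4,"tx": 0.8,"ty": -10,"tz": 0,"fingers": 5},{"wx": 0.1,"wy": 0.1,"wz": 0.4,"tx": 0.8,"ty": -14,"tz": 0,"fingers": 5},{"wx": 0.1,"wy": 0.1,"wz": 0.4,"tx": 0.8,"ty": -16,"tz": 0,"fingers": 5},{"wx": 0.1,"wy": 0.1,"wz": 0.4,"tx": 0.8,"ty": -17,"tz": 0,"fingers": 5}]}}

```text
time: 24.8
ee_pos: [543.4, 43.3, 152.8]
orientation: [0.924, 0.001, 0.003, 0.383]
force: [0.6, 0.2, -1.9]
gripper_width: 13.8
```

Run:
```python
from h import *
s=st();go(s,G0-8*u,RB)
```

```text
24.8 w 13.77472572350994 F [ 0.6   0.15 -1.91] along u 1.2453649811852197 n -1.4553793320441737 M [0.84 0.01 0.03] [543.37  43.32 152.75]
t [-0.  -3.5  0.8] | 3.6 w [0.   0.02 0.  ] | 0.0  rows 0.1
```

{"method": "jog_arm", "body": {"series": [{"wx": 0,"wy": 0,"wz": 0,"tx": 0,"ty": -0.8,"tz": 0,"fingers": 5},{"wx": 0,"wy": 0,"wz": 0,"tx": 0,"ty": -1.6,"tz": 0,"fingers": 5},{"wx": 0,"wy": 0,"wz": 0,"tx": 0,"ty": -2.4,"tz": 0,"fingers": 5},{"wx": 0,"wy": 0,"wz": 0,"tx": 0,"ty": -3,"tz": 0,"fingers": 5},{"wx": 0,"wy": 0,"wz": 0,"tx": 0,"ty": -3,"tz": 0,"fingers": 5}]}}

```text
time: 25.22
ee_pos: [543.4, 45.2, 150.9]
orientation: [0.924, 0.001, 0.003, 0.383]
force: [0.2, 0.3, -2.3]
gripper_width: 13.6
```

Run:
```python
from h import *
s=st();go(s,G0-8*u,RB)
```

```text
25.2167 w 13.575095012357068 F [ 0.2   0.29 -2.35] along u 1.4527905162388433 n -1.8658618033252952 M [0.81 0.02 0.02] [543.43  45.21 150.93]
t [-0.1 -0.9  0.8] | 1.2 w [-0.01  0.02 -0.02] | 0.0  rows 0.0
```

{"method": "jog_arm", "body": {"series": [{"wx": 0,"wy": 0,"wz": 0,"tx": 0,"ty": -0.5,"tz": 0,"fingers": 5},{"wx": 0,"wy": 0,"wz": 0,"tx": 0,"ty": -1,"tz": 0,"fingers": 5},{"wx": 0,"wy": 0,"wz": 0,"tx": 0,"ty": -1.5,"tz": 0,"fingers": 5},{"wx": 0,"wy": 0,"wz": 0,"tx": 0,"ty": -1.5,"tz": 0,"fingers": 5},{"wx": 0,"wy": 0,"wz": 0,"tx": 0,"ty": -1.5,"tz": 0,"fingers": 5}]}}

```text
time: 25.63
ee_pos: [543.5, 45.8, 150.4]
orientation: [0.924, 0.001, 0.003, 0.383]
force: [-1.5, -2.5, 0.2]
gripper_width: 13.9
```

Run:
```python
from h import *
s=st();go(s,G0-8*u,RB)
```

```text
25.6333 w 13.927996328618267 F [-1.46 -2.51  0.23] along u 1.5987345097957233 n 1.9275444829854695 M [-0.06  0.05  0.04] [543.52  45.79 150.43]
t [-0.2 -0.1  0.9] | 0.9 w [ 0.06  0.02 -0.03] | 0.1  rows 0.0
```

Contact on the slope. Sliding towards the foot.

{"method": "jog_arm", "body": {"series": [{"wx": 0,"wy": 0,"wz": 0,"tx": 0,"ty": 0,"tz": 2,"fingers": 5},{"wx": 0,"wy": 0,"wz": 0,"tx": 0,"ty": 0,"tz": 4,"fingers": 5},{"wx": 0,"wy": 0,"wz": 0,"tx": 0,"ty": 0,"tz": 5.5,"fingers": 5},{"wx": 0,"wy": 0,"wz": 0,"tx": 0,"ty": 0,"tz": 7,"fingers": 5},{"wx": 0,"wy": 0,"wz": 0,"tx": 0,"ty": 0,"tz": 7,"fingers": 5}]}}

```text
time: 26.05
ee_pos: [543.7, 40.7, 145.3]
orientation: [0.924, 0.001, 0.003, 0.383]
force: [0.6, -4.1, 3.2]
gripper_width: 13.7
```

Run:
```python
from h import *
s=st();go(s,G0,RB)
```

```text
26.05 w 13.738745040540142 F [ 0.55 -4.07  3.21] along u 0.6086586232312916 n 5.149406165920917 M [-0.77 -0.1   0.19] [543.75  40.69 145.27]
t [-0.4 -0.1  1.6] | 1.6 w [ 0.06 -0.   -0.03] | 0.1  rows 0.0
```

{"method": "jog_arm", "body": {"series": [{"wx": 0,"wy": 0,"wz": 0,"tx": 0,"ty": 0,"tz": 0.8,"fingers": 5},{"wx": 0,"wy": 0,"wz": 0,"tx": 0,"ty": 0,"tz": 1.6,"fingers": 5},{"wx": 0,"wy": 0,"wz": 0,"tx": 0,"ty": 0,"tz": 2.4,"fingers": 5},{"wx": 0,"wy": 0,"wz": 0,"tx": 0,"ty": 0,"tz": 2.4,"fingers": 5},{"wx": 0,"wy": 0,"wz": 0,"tx": 0,"ty": 0,"tz": 2.4,"fingers": 5}]}}

```text
time: 26.47
ee_pos: [543.7, 39.6, 144.1]
orientation: [0.924, 0.001, 0.003, 0.383]
force: [-0.7, -1.4, 7.3]
gripper_width: 13.5
```

Run:
```python
from h import *
s=st();go(s,G0,RB)
```

```text
26.4667 w 13.467240102813495 F [-0.69 -1.45  7.29] along u -4.133842199147911 n 6.169006300067902 M [-0.98  0.11 -0.05] [543.72  39.57 144.15]
t [-0.3 -0.1  0. ] | 0.3 w [ 0.04 -0.02 -0.06] | 0.1  rows 0.0
```

Exactly back at the earlier seated pose. I'll press a little more to confirm the plate.

{"method": "jog_arm", "body": {"series": [{"wx": 0,"wy": 0,"wz": 0,"tx": 0,"ty": 0,"tz": 0.7,"fingers": 5},{"wx": 0,"wy": 0,"wz": 0,"tx": 0,"ty": 0,"tz": 1.4,"fingers": 5},{"wx": 0,"wy": 0,"wz": 0,"tx": 0,"ty": 0,"tz": 1.8,"fingers": 5},{"wx": 0,"wy": 0,"wz": 0,"tx": 0,"ty": 0,"tz": 1.8,"fingers": 5},{"wx": 0,"wy": 0,"wz": 0,"tx": 0,"ty": 0,"tz": 1.8,"fingers": 5}]}}

```text
time: 26.88
ee_pos: [543.9, 39.5, 144.1]
orientation: [0.924, 0.001, 0.004, 0.383]
force: [-2.8, 7.4, 14.9]
gripper_width: 13.8
```

Run:
```python
from h import *
s=st();go(s,G0,RB)
```

```text
26.8833 w 13.756281058881571 F [-2.83  7.4  14.9 ] along u -15.786030153725545 n 5.288362860540935 M [-1.1   0.59 -0.6 ] [543.87  39.45 144.1 ]
t [-0.5 -0.1 -0.1] | 0.5 w [ 0.   -0.1  -0.12] | 0.2  rows 0.0
```

{"method": "jog_arm", "body": {"series": [{"wx": 0,"wy": 0,"wz": 0,"tx": 0,"ty": 0,"tz": -0.7,"fingers": 5},{"wx": 0,"wy": 0,"wz": 0,"tx": 0,"ty": 0,"tz": -1,"fingers": 16},{"wx": 0,"wy": 0,"wz": 0,"tx": 0,"ty": 0,"tz": -1,"fingers": 28},{"wx": 0,"wy": 0,"wz": 0,"tx": 0,"ty": 0,"tz": -1,"fingers": 40},{"wx": 0,"wy": 0,"wz": 0,"tx": 0,"ty": 0,"tz": -1,"fingers": 40}]}}

```text
time: 27.3
ee_pos: [543.2, 39.5, 141.9]
orientation: [0.924, 0.001, 0.002, 0.382]
force: [0.5, -0.1, -0.6]
gripper_width: 30.3
```

{"method": "jog_arm", "body": {"series": [{"wx": 0,"wy": 0,"wz": 0,"tx": 0,"ty": 0,"tz": -3,"fingers": 40},{"wx": 0,"wy": 0,"wz": 0,"tx": 0,"ty": 0,"tz": -15,"fingers": 40},{"wx": 0,"wy": 0,"wz": 0,"tx": 0,"ty": 0,"tz": -40,"fingers": 40},{"wx": 0,"wy": 0,"wz": 0,"tx": 0,"ty": 0,"tz": -70,"fingers": 40},{"wx": 0,"wy": 0,"wz": 0,"tx": 0,"ty": 0,"tz": -100,"fingers": 40}]}}

```text
time: 27.72
ee_pos: [542.5, 110.9, 214.3]
orientation: [0.924, 0.001, 0.002, 0.382]
force: [-0.2, -0.3, -0.5]
gripper_width: 37.0
```

{"method": "jog_arm", "body": {"series": [{"wx": 0,"wy": 0,"wz": 0,"tx": 0,"ty": 0,"tz": -15,"fingers": 40},{"wx": 0,"wy": 0,"wz": 0,"tx": 0,"ty": 0,"tz": -15,"fingers": 40},{"wx": 0,"wy": 0,"wz": 0,"tx": 0,"ty": 0,"tz": -15,"fingers": 40},{"wx": 0,"wy": 0,"wz": 0,"tx": 0,"ty": 0,"tz": -15,"fingers": 40},{"wx": 0,"wy": 0,"wz": 0,"tx": 0,"ty": 0,"tz": -15,"fingers": 40}]}}

```text
time: 28.13
ee_pos: [542.2, 119.5, 222.9]
orientation: [0.924, 0.001, 0.002, 0.383]
force: [-0.4, 0.6, -0.1]
gripper_width: 37.4
```

Run:
```python
from h import *
s=st()
c=snap("wrist","w23");a=snap("scene","s23");b=snap("side","d23")
t=F-180*u;e=np.array([7,0,0])
crop(c,230,150,330,260,5.5,"pics/w23c.png",np.array([t+7*n+e,t-7*n-e,t+7*n-e,t-7*n+e]))
crop(a,170,180,340,330,4.6,"pics/s23c.png")
```

```text
28.1333 w 37.39027866671539 F [-0.43  0.65 -0.05] along u -0.42268201509923753 n -0.4953793203525717 M [ 0.34  0.03 -0.02] [542.2  119.51 222.91]
```

View pics/w23c.png

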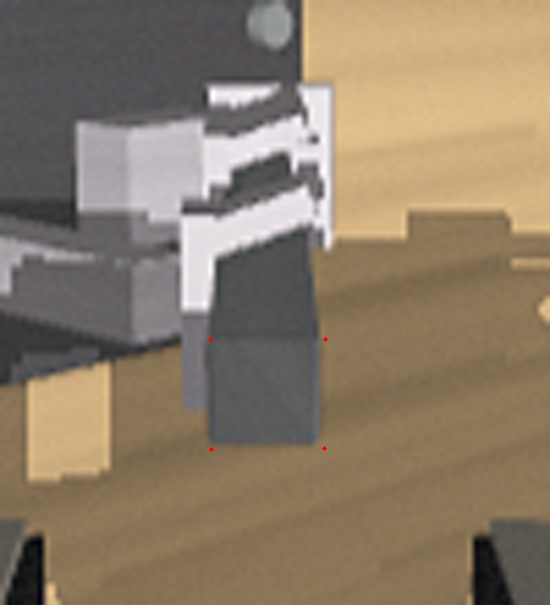

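View pics/s23c.png

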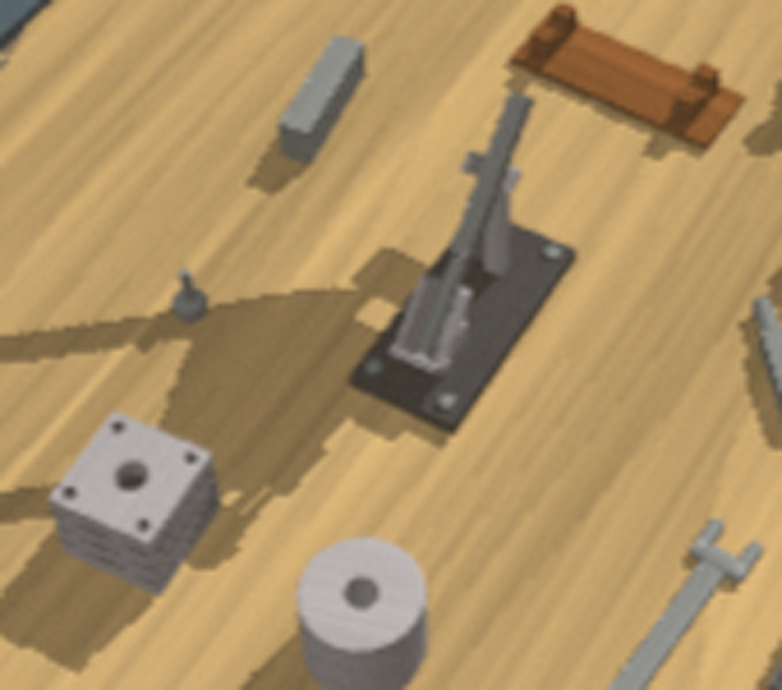

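View pics/d23.png

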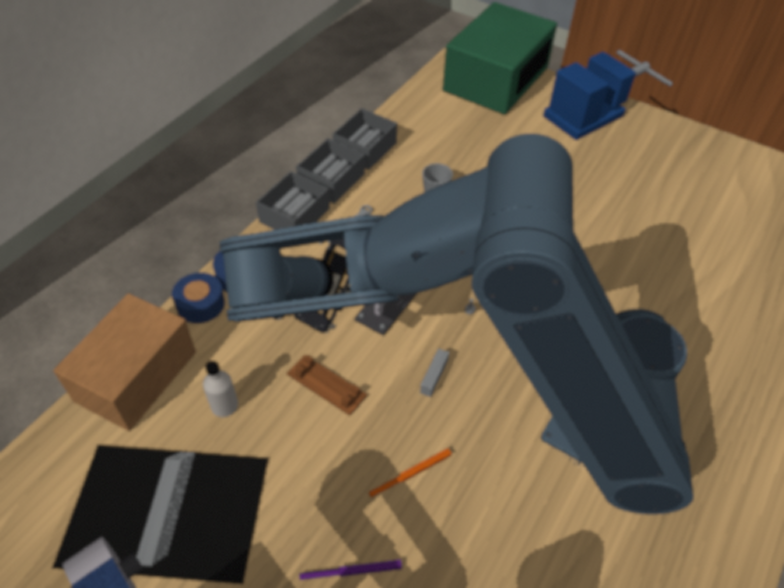

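Run:
```python
from cell import robot
print(robot.close_job())
```

```text
the job is handed in; nothing more can be done
None
```

The pin is pressed home and the drift is back in the slanted rest with its nose against the foot. I handed the job in at about 28 s of the 69 s.

**What I did:** I took the drift from the cradle and set it nose down in the rest, pushing it until it touched the foot plate. I let go, took it again by its tail, pressed the square jig's pin, put the drift back and backed the gripper about 100 mm clear of it.

**Pin:** It moved with light friction and then stopped dead. Over the last pushes the force rose from 5 to 16 N with only about 0.2 mm of motion. From the arm's position the drift's tip was at about 20 mm, against 21 mm for fully home, which is within the measuring error. I did not check the pin's depth in a picture.

**Drift in the rest:** At the second seating the tool came back to the first gripped pose within about 0.3 mm. A push of about 16 N along the axis gave no further motion. The last pictures show the nose in the trough and the body in the saddle.

**One check that disagreed:** in the last wrist picture the tail face looked about 4% smaller than predicted and about 1 mm off. I put this down to noise in the camera and pose readings.

**Other things:** I never went near the round block's pin or moved any of the bystanders, and nothing looked moved in the last pictures.

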